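# Sort the brass thumb nuts out of the hardware tray

## Task

Sort the three brass thumb nuts out of the sorting tray: with the fingertips, push them along the tray floor and out through the narrow throat, one at a time, so that each drops through the slot into the catch drawer before the next one enters the throat. Push lightly; do not pick up or pinch the nuts. Leave the two wooden spools lying where they are and do not disturb the other things on the bench.

Things in the scene. Friction and masses are not known exactly. Their poses are not given: they have to be found in the camera images.
- tray: Wooden hardware sorting tray, 380 x 310 mm, fixed to the bench. Origin on the bench under it; x points level along the sweep, from the pan through the throat to the slot, y level across, z up. Tray coordinates in mm: flat maroon pan floor 55 above the bench, x from -190, y = -145 to 145, inside a rim whose top is at 67. Fences 12 high converge from (x 8, y +-145) to the throat.
- throat (a point): Middle of the throat on the pan floor (tray x = 85, y = 0, z = 55 mm); axes as the tray. The throat is a straight level passage 50 mm wide (y = -25 to 25) and 30 mm long (x = 70 to 100) between two lips 12 mm high; only one nut fits across it. The floor ends at x = 100 in an edge; the drop slot follows.
- slot (a point): Middle of the drop slot's mouth, level with the pan floor (tray x = 135, y = 0, z = 55 mm); axes as the tray. The slot is an open hole x = 100 to 170, y = -50 to 50 mm; below it lies the catch drawer, its floor 8 mm above the bench, 47 mm below the pan floor. An end board as high as the rim (67 mm) stands behind it.
- nut_1: Flat knurled thumb nut of yellow brass, a disc 36 mm across and 8 mm thick with a dark threaded hole, about 60 g, lying flat on the pan floor. Origin in the centre of its underside, z up.
- nut_2: Flat knurled thumb nut of yellow brass, a disc 36 mm across and 8 mm thick with a dark threaded hole, about 60 g, lying flat on the pan floor. Origin in the centre of its underside, z up.
- nut_3: Flat knurled thumb nut of yellow brass, a disc 36 mm across and 8 mm thick with a dark threaded hole, about 60 g, lying flat on the pan floor. Origin in the centre of its underside, z up.
- spool_a: Clamp spool: a pale wooden disc with a cork top and a small hole, 40 mm across and 22 mm high, about 20 g, standing on the pan floor among the nuts. Origin in the centre of its underside. Not to be moved.
- spool_b: Clamp spool: a pale wooden disc with a cork top and a small hole, 40 mm across and 22 mm high, about 20 g, standing on the pan floor among the nuts. Origin in the centre of its underside. Not to be moved.
- glue_bottle: White glue bottle with a pointed nozzle, 44 mm across, 135 mm high, standing on the bench at the right. Origin in the centre of its underside.
- chisel: Bench chisel with a pale wooden handle, 310 mm long, lying on the bench at the right. Origin under it, near the ferrule; x points to the blade.
- purple_block: Small purple sanding block, 50 x 14 x 29 mm, standing on the bench at the far left of the tray. Origin in the centre of its underside.
- yellow_block: Small yellow sanding block, 50 x 14 x 29 mm, standing on the bench at the far right. Origin in the centre of its underside.
Things that resemble listed ones, but are neither listed nor needed, are in the scene too. Leave any pink or red look-alike of the nut_2 alone.

How it is judged:
By the outcome, as a careful person would: the job done as asked, in the order asked, and still so for the second after the job is handed in, with the robot touching nothing.
It also fails if it takes over 69 s, if anything falls off the work surface, if the arm or the gripper's body presses on something with over 40 N, if the wrist force passes 120 N, or if a joint passes its speed limit or range.

## Robot

A 7-joint arm with a two-finger parallel gripper is mounted at the origin on the work surface. World frame = base frame: x ahead of the robot, y to its left, z up, the work surface at z = 0. Lengths are in mm, angles in rad, forces in N, time in s.
With the tool pointing down it reaches from about 425 to 875 mm from the base axis. Payload 9.9 kg.
Tool frame: the origin (TCP) lies at the very end of the fingers, on their centre line; the grasp point (between the pads) lies 19 mm behind it; z points along the fingers, y is the line along which they close (so a half turn about z gives the same grasp; the last joint's range is limited). The gripper opens to 85 mm and grips with 20 to 120 N. Pads are 22 mm wide; open, the fingers measure 114 mm over their backs; the gripper's body (76 mm by 85 mm) begins 54 mm behind the grasp point. The pads swing forward as they close: fully open they stand 13 mm farther back than shut.
Start: joints at [-1.434, 0.576, 0.025, 1.437, -0.015, 1.129, -0.057], TCP at [147.824, 658.618, 231.289] pointing down, gripper open.
Joint ranges: [-2.76, 2.76], [-0.34, 2.15], [-1.52, 1.57], [0.19, 2.46], [-1.09, 4.23], [0.17, 1.99], [-2.82, 2.82]. Speed limits (rad/s): [2.22, 2.22, 3.01, 3.01, 3.14, 3.14, 3.14].

## Interface

Orientations are given as a unit quaternion [x, y, z, w].
In Python, from plant import sense, capture, finish_job gives the robot as it stands.
- The arm moves only by the tool carry_out, never from a script. Its argument "series" is a list of rows, each a list of 6 numbers: the shift along the tool's x, y, z in m, then the turn, a rotation vector about the tool's x, y, z in degrees. A call has 1 to 8 rows; each row is the pose to reach, as a shift and turn from the pose commanded when the call began, along the tool's axes at that moment; what a row does not reach only later rows make up. A row lasts 1/12 s, in which the tool goes at most 41.7 mm and 7.16 degrees, less where a joint would pass 70% of its speed; a pose out of reach is approached as far as the arm can. A call with a gripper value outside its range is refused whole. "fingers" is the closure, from 0 (fully open) to 1 (shut), set as the call begins (left out, the last holds). The fingers move at their own pace and stop on an object; "newtons" is the grip in N (left out, the last holds). Time passes only in rows, so rows that repeat a pose let the fingers close. It gives the time, the measured TCP pose, the force, the opening and the grip force at its end, in the units of the state.
- sense(): the state, without advancing time (a new reading comes with each control period).
- capture(name): name is "scene" or "top" or "wrist"; returns a dict with "pixels" (480x640x3 uint8, red, green, blue), "z_map" (480x640 float32, mm along the optical axis (not along the pixel's ray), 0 where there is no reading), "fx", "fy", "cx", "cy" (pixels), "origin" and "orientation" of the camera in the world. Camera axes: x right, y up, looking along -z (the intrinsics and any distortion apply to the point x, -y, -z); pixel columns grow to the right and rows downward; lengths in mm; the calibration is good to about 2 mm. A picture is of the moment at which its call begins.
- finish_job(): hands the job in; it is judged then, once.
The state is a dict: "t": time; "qpos": joint angles; "dq": joint speeds; "effort": joint torques, N m; "position": TCP position; "eef_rot": TCP orientation; "contact_force": force on the tool from outside, world axes, zero at the start; "moment": the same for the moment, N m; "opening": finger opening in mm; "grasp_force": force on a finger pad.
Only numpy, scipy, OpenCV 4.12 (cv2) and the standard library are available. Lean on these libraries where they do the work, as an engineer would, in place of code of your own. Each camera call takes 0.05 s, during which the arm holds its last target. There are 200 camera calls.

## Working session

There is one attempt and no reset: what is moved stays moved. The work goes in short steps, Python scripts to look and compute and a tool call to move; the robot and the scene stay as the last step left them, time stands still between calls to the robot, and variables do not carry over. Pictures are saved under pics/ and viewed, at most 10 in all, crops included, and the job is handed in when it is done.

Besides the shell and the picture viewer there is one more tool, called after "Call:" as name(argument=value, ...) on one line, values as JSON. carry_out: Moves the arm, as the interface text tells. Its arguments: {"type":"object","properties":{"series":{"type":"array"},"fingers":{"type":"number"},"newtons":{"type":"number"}},"required":["series"]}

```bash
mkdir -p pics; cat > h.py <<'E'
import numpy as np, cv2
from scipy.spatial.transform import Rotation as R
from plant import sense, capture, finish_job
def pts(c):
    v,u=np.mgrid[0:480,0:640]; z=c["z_map"]
    p=np.stack([(u-c["cx"])/c["fx"]*z,-(v-c["cy"])/c["fy"]*z,-z],-1)
    return p@R.from_quat(c["orientation"]).as_matrix().T+np.array(c["origin"])
def ray(c,u,v,h):
    d=R.from_quat(c["orientation"]).apply([(u-c["cx"])/c["fx"],-(v-c["cy"])/c["fy"],-1])
    o=np.array(c["origin"]); return o+d*(h-o[2])/d[2]
def save(c,n): cv2.imwrite(f"pics/{n}.png",c["pixels"][:,:,::-1])
E
python3 - <<'E'
from h import *
s=sense(); print(s)
for n in("top","scene"):
    c=capture(n); save(c,n+"0"); np.save(n+".npy",c,allow_pickle=True); print({k:v for k,v in c.items() if k not in("pixels","z_map")})
E
```

```text
{'t': 0.0, 'qpos': array([-1.43378797,  0.57650705,  0.02482246,  1.43791981, -0.014996  ,
        1.12900268, -0.05650758]), 'dq': array([ 0.00050947,  0.00124731,  0.00036314,  0.0010571 ,  0.00046501,
       -0.00065099,  0.00036194]), 'effort': array([-4.28683325e-04, -7.65741563e+01,  2.25074597e+00, -2.85967398e+01,
        1.54971506e-02,  1.30752852e-02,  2.08706967e-05]), 'position': array([147.72052024, 658.16606269, 230.45485677]), 'eef_rot': array([ 1.10157028e-01,  9.93913853e-01, -8.24680382e-04, -5.23590029e-05]), 'contact_force': array([-2.03507891e-01, -9.25721012e-01,  2.97918970e-04]), 'moment': array([ 0.00511868,  0.0180777 , -0.01162689]), 'grasp_force': 0.0, 'opening': 85.57306816491646}
{'fx': 525.1717178427834, 'fy': 525.1717178427834, 'cx': 324.5088353660436, 'cy': 239.01879300189836, 'origin': array([ 317.07093383,  -28.20022741, 1259.69604552]), 'orientation': array([-0.05581077,  0.06993412,  0.70825604, -0.70026264])}
{'fx': 520.322258493037, 'fy': 520.322258493037, 'cx': 320.7706445085493, 'cy': 244.11498140599207, 'origin': array([1194.02135462,  622.75457632,  897.81793453]), 'orientation': array([0.16317511, 0.37571344, 0.84310522, 0.3484062 ])}
```

View pics/top0.png

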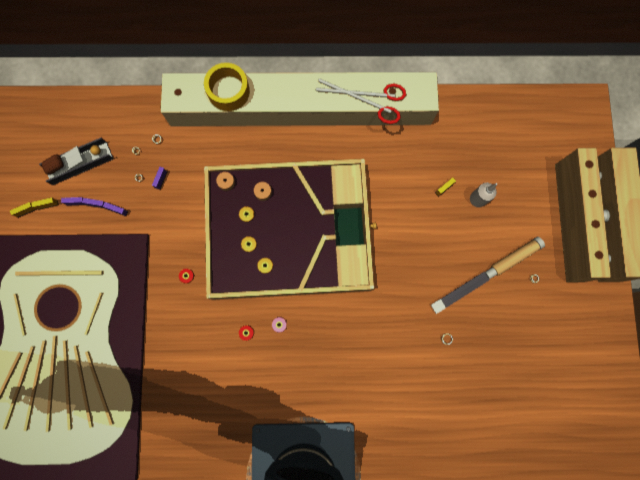

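View pics/scene0.png

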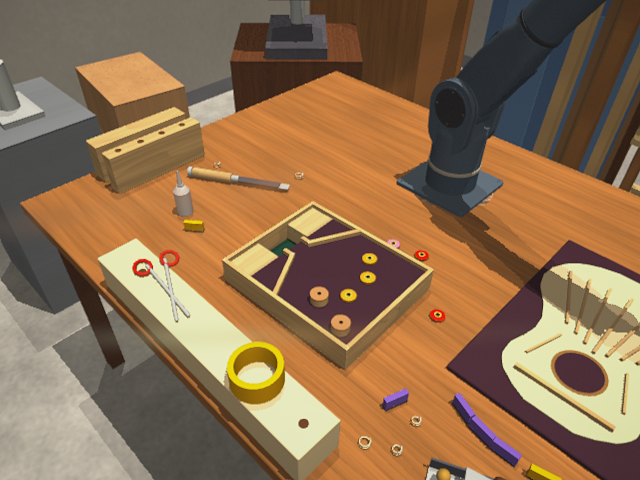

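The top view shows the three yellow nuts in the tray at (246,214), (249,244) and (265,266). The cork-topped spools are at (225,180) and (262,190), and the throat is near (328,225). The red and pink look-alikes at (186,276), (246,333) and (279,325) lie outside the tray and are not meant. Only the three yellow discs in the pan fit the description.

```bash
cat > m.py <<'E'
from h import *
def nuts(c,lo=(20,150,120),hi=(32,255,255),h=63,amin=40):
    hsv=cv2.cvtColor(c["pixels"],cv2.COLOR_RGB2HSV)
    m=cv2.inRange(hsv,lo,hi); m=cv2.morphologyEx(m,cv2.MORPH_CLOSE,np.ones((5,5)))
    out=[]
    for k in cv2.findContours(m,cv2.RETR_EXTERNAL,cv2.CHAIN_APPROX_NONE)[0]:
        if cv2.contourArea(k)<amin: continue
        (u,v),r=cv2.minEnclosingCircle(k); out.append((round(u,1),round(v,1),round(r,1),cv2.contourArea(k),ray(c,u,v,h).round(1)))
    return out
E
python3 - <<'E'
from m import *
for n in("top","scene"):
    c=np.load(n+".npy",allow_pickle=True).item(); print(n)
    for o in nuts(c): print(o)
    for o in nuts(c,(5,60,150),(16,170,255),77): print(" sp",o)
    p=pts(c)
    if n=="top":
        # rim top & floor from depth
        rim=(np.abs(p[...,2]-67)<4)&(p[...,0]>200)&(p[...,0]<620)
        k=max(cv2.findContours(rim.astype(np.uint8),0,1)[0],key=cv2.contourArea)
        hull=cv2.convexHull(k)[:,0]; W=np.array([ray(c,u,v,67)[:2] for u,v in hull],np.float32)
        print("rect",cv2.minAreaRect(W),cv2.boxPoints(cv2.minAreaRect(W)))
        dr=(np.abs(p[...,2]-8)<8)&(np.abs(p[...,0]-400)<150); g=c["pixels"]
        hsv=cv2.cvtColor(g,cv2.COLOR_RGB2HSV); m=cv2.inRange(hsv,(55,60,10),(95,255,120)); m[:,:320]=0;m[:,380:]=0
        v,u=np.nonzero(m); print("green",u.min(),u.max(),v.min(),v.max(),len(u))
        print("floor z",np.median(p[200:280,215:240,2]))
    big=cv2.resize(c["pixels"][150:310,195:385] if n=="top" else c["pixels"][195:365,215:440],None,fx=3.5,fy=3.5,interpolation=2)
    cv2.imwrite(f"pics/{n}crop.png",big[:,:,::-1])
E
```

```text
top
(264.5, 265.0, 7.5, 153.5, array([473.2,  84.6,  63. ]))
(248.2, 243.8, 7.5, 154.5, array([522.9, 122.5,  63. ]))
(245.8, 213.8, 7.3, 143.5, array([593.9, 129.1,  63. ]))
(30.7, 205.4, 22.0, 188.5, array([618. , 626.4,  63. ]))
(446.6, 185.4, 10.0, 89.5, array([ 658.6, -344.6,   63. ]))
(225.4, 83.1, 21.8, 1329.0, array([920.8, 182.9,  63. ]))
 sp (248.5, 466.5, 12.7, 67.5, array([ 41.9, 114. ,  77. ]))
 sp (447.1, 339.0, 6.3, 87.5, array([ 301.5, -322.8,   77. ]))
 sp (278.5, 324.4, 8.4, 157.5, array([338.3,  51.3,  77. ]))
 sp (534.5, 278.0, 5.2, 47.5, array([ 435.1, -530.1,   77. ]))
 sp (261.9, 189.9, 8.5, 197.5, array([647.1,  90.6,  77. ]))
 sp (138.0, 177.3, 4.8, 43.0, array([679.5, 377.9,  77. ]))
 sp (224.6, 179.9, 8.3, 193.5, array([671.8, 177.3,  77. ]))
 sp (135.1, 149.8, 4.3, 42.0, array([746.6, 388. ,  77. ]))
 sp (155.7, 138.1, 5.2, 57.0, array([775.3, 341.2,  77. ]))
rect ((516.9962768554688, 30.589706420898438), (221.12371826171875, 379.34564208984375), 2.441265821456909) [[ 398.4556   215.38097]
 [ 414.61392 -163.62038]
 [ 635.537   -154.20155]
 [ 619.37866  224
[... 713 characters left out ...]
 77. ]))
 sp (340.5, 322.0, 9.7, 221.5, array([671.3, 176.4,  77. ]))
 sp (147.5, 336.0, 30.8, 49.5, array([968.1, -66.5,  77. ]))
 sp (267.5, 332.5, 51.7, 1390.5, array([794.4,  92.8,  77. ]))
 sp (318.9, 293.0, 9.1, 191.5, array([645.7,  89. ,  77. ]))
 sp (388.0, 326.5, 59.8, 438.5, array([611.5, 251.9,  77. ]))
 sp (390.5, 244.0, 12.1, 114.5, array([411.7,  96.5,  77. ]))
 sp (353.8, 228.1, 8.3, 49.5, array([430.5,  -4.2,  77. ]))
 sp (497.0, 220.5, 28.6, 487.0, array([149.6, 228.3,  77. ]))
 sp (170.0, 178.0, 152.1, 11881.0, array([ 632.8, -502.4,   77. ]))
 sp (219.0, 129.0, 22.6, 46.0, array([ 372.6, -626.8,   77. ]))
 sp (129.5, 76.5, 54.3, 3194.0, array([  374.5, -1165.6,    77. ]))
```

View pics/topcrop.png

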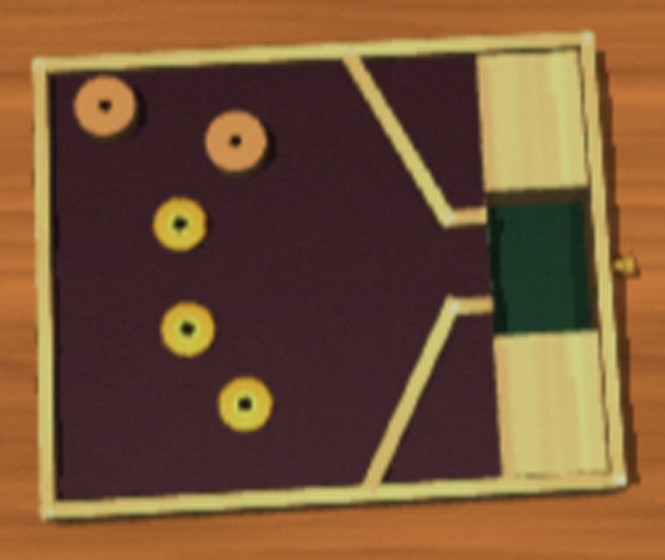

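The crop confirms three brass-yellow nuts, at crop (180,224), (187,329) and (245,404). The spools are at (106,105) and (236,141). The throat lies between the lips at (452,224) and (456,298), with the green slot beyond it.

```bash
python3 - <<'E'
from m import *
c=np.load("top.npy",allow_pickle=True).item()
w=lambda a,b,h=67: ray(c,195+a/3.5,150+b/3.5,h)[:2]
q=np.array([w(33,60),w(592,34),w(625,484),w(42,520)]); m=np.array([[-190,155],[190,155],[190,-155],[-190,-155.]])
qc,mc=q.mean(0),m.mean(0); H=(m-mc).T@(q-qc); a=np.arctan2(H[0,1]-H[1,0],H[0,0]+H[1,1])
Rm=np.array([[np.cos(a),-np.sin(a)],[np.sin(a),np.cos(a)]]); t=qc
print("yaw",a,"t",t,"res",(q-m@Rm.T-t).round(1).tolist())
T=lambda p:((np.array(p)[:2]-t)@Rm).round(1)
for n,p in dict(lipU0=w(452,224),lipU1=w(487,222),lipL0=w(456,298),lipL1=w(493,295),slotTL=w(487,208,55),slotTR=w(585,190,55),slotBL=w(495,333,55),n1=(474,84.5),n2=(524,122.5),n3=(594.6,128.8),sa=(646.5,90),sb=(671.5,177)).items(): print(n,T(p),np.round(p,1))
s=sense(); print(R.from_quat(s["eef_rot"]).as_matrix().round(4).tolist())
np.savez("tray.npz",R=Rm,t=t,a=a)
E
```

```text
yaw -1.5252900327104044 t [560.78607387  31.56674873] res [[-0.6, -1.3], [-2.1, 1.0], [2.1, 1.7], [0.6, -1.4]]
lipU0 [86.3 26.1] [590.8 -53.5]
lipU1 [109.6  26.2] [592.  -76.8]
lipL0 [ 86. -24.] [540.7 -55.4]
lipL1 [110.5 -23.4] [542.5 -79.9]
slotTL [110.8  38.6] [604.4 -77.4]
slotTR [177.7  47.5] [ 616.3 -143.8]
slotBL [110.9 -46.9] [519.  -81.3]
n1 [-56.8 -84.3] [474.   84.5]
n2 [-92.5 -32.6] [524.  122.5]
n3 [-95.6  38.2] [594.6 128.8]
sa [-54.5  88.3] [646.5  90. ]
sb [-140.2  117.2] [671.5 177. ]
[[-0.9757, 0.2189, -0.0002], [0.2189, 0.9757, -0.0014], [-0.0001, -0.0014, -1.0]]
```

```bash
cat > plan.py <<'E'
import json,os
from h import *
A=-1.5253; O=np.array([561.2,21.6]); Rt=np.array([[np.cos(A),-np.sin(A)],[np.sin(A),np.cos(A)]])
toT=lambda p:(np.array(p)[:2]-O)@Rt
toW=lambda p:np.array(p)[:2]@Rt.T+O
F="cmd.json"   # commanded pose: world x,y,z mm, tool-x angle deg
cmd=json.load(open(F)) if os.path.exists(F) else [147.824,658.618,231.289,180-np.degrees(2*np.arctan2(.110157,.993914))]
D=28.0
def behind(n,th,gap=0,z=59):
    th_=np.radians(th); return [n[0]-(D+gap)*np.cos(th_),n[1]-(D+gap)*np.sin(th_),z,th]
def line(p,q,k): return [list(np.array(p)+(np.array(q)-p)*i/k) for i in range(1,k+1)]
def here():
    return [*toT(cmd[:2]),cmd[2],cmd[3]-np.degrees(A)-180]
def emit(seq,commit=True):
    global cmd; c=np.array(cmd)
    for j in range(0,len(seq),8):
        a=np.radians(c[3]); X=np.array([np.cos(a),np.sin(a)]); Y=np.array([np.sin(a),-np.cos(a)]); rows=[]
        for s in seq[j:j+8]:
            d=toW(s)-c[:2]; al=np.degrees(A)+180+s[3]
            g=(c[3]-al+180)%360-180
            rows.append([round(d@X/1000,3),round(d@Y/1000,3),round((c[2]-s[2])/1000,3),0,0,round(g)])
        print(json.dumps(rows)); r=rows[-1]
        c=np.array([*(c[:2]+1000*(r[0]*X+r[1]*Y)),c[2]-1000*r[2],c[3]-r[5]])
    cmd=c.tolist()
    if commit: json.dump(cmd,open(F,"w"))
    print("end tray",np.round(here(),1))
def chk():
    s=sense(); r=R.from_quat(s["eef_rot"]).as_matrix()
    print("t",s["t"],"tray",toT(s["position"]).round(1),"z",round(s["position"][2],1),"th",round(np.degrees(np.arctan2(r[1,0],r[0,0])-A)-180,1),"F",s["contact_force"].round(1),"open",round(s["opening"],1),"cmd",np.round(here(),1))
def hermite(n0,th0,n1,th1,k,m=None):
    n0,n1=np.array(n0,float),np.array(n1,float); L=m or np.linalg.norm(n1-n0); u=lambda t:np.array([np.cos(np.radians(t)),np.sin(np.radians(t))])
    out=[]
    for i in range(1,k+1):
        s=i/k; p=(2*s**3-3*s**2+1)*n0+(s**3-2*s**2+s)*L*u(th0)+(-2*s**3+3*s**2)*n1+(s**3-s**2)*L*u(th1)
        v=(6*s*s-6*s)*n0+(3*s*s-4*s+1)*L*u(th0)+(6*s-6*s*s)*n1+(3*s*s-2*s)*L*u(th1)
        out.append(behind(p,np.degrees(np.arctan2(v[1],v[0]))))
    return out
E
python3 - <<'E'
from plan import *
print(here()); chk()
b=behind((-47,-84),45,18,z=150); h=here(); h[3]=(h[3]+180)%360-180; print(h)
emit(line(h,b,22)+[b,b])
E
```

```text
[np.float64(-655.1594289931023), np.float64(-383.9762652839785), 231.289, np.float64(74.74451796251992)]
t 0.1 tray [-654.8 -384.1] z 230.5 th 74.7 F [-0.7  0.2 -0.4] open 85.4 cmd [-655.2 -384.   231.3   74.7]
[np.float64(-655.1594289931023), np.float64(-383.9762652839785), 231.289, np.float64(74.74451796251992)]
[[-0.019, -0.022, 0.004, 0, 0, 1], [-0.037, -0.044, 0.007, 0, 0, 3], [-0.056, -0.066, 0.011, 0, 0, 4], [-0.074, -0.088, 0.015, 0, 0, 5], [-0.093, -0.11, 0.018, 0, 0, 7], [-0.112, -0.132, 0.022, 0, 0, 8], [-0.13, -0.154, 0.026, 0, 0, 9], [-0.149, -0.176, 0.03, 0, 0, 11]]
[[-0.022, -0.018, 0.003, 0, 0, 1], [-0.045, -0.037, 0.007, 0, 0, 3], [-0.067, -0.055, 0.011, 0, 0, 4], [-0.09, -0.073, 0.014, 0, 0, 5], [-0.112, -0.091, 0.018, 0, 0, 7], [-0.135, -0.109, 0.022, 0, 0, 8], [-0.157, -0.127, 0.025, 0, 0, 9], [-0.18, -0.145, 0.029, 0, 0, 11]]
[[-0.025, -0.014, 0.004, 0, 0, 1], [-0.051, -0.027, 0.008, 0, 0, 2], [-0.076, -0.041, 0.011, 0, 0, 4], [-0.102, -0.054, 0.015, 0, 0, 5], [-0.127, -0.067, 0.019, 0, 0, 6], [-0.153, -0.081, 0.022, 0, 0, 8], [-0.153, -0.081, 0.022, 0, 0, 8], [-0.153, -0.081, 0.022, 0, 0, 8]]
end tray [ -79.4 -116.5  150.3   44.7]
```

Call:
carry_out(series=[[-0.019,-0.022,0.004,0,0,1],[-0.037,-0.044,0.007,0,0,3],[-0.056,-0.066,0.011,0,0,4],[-0.074,-0.088,0.015,0,0,5],[-0.093,-0.11,0.018,0,0,7],[-0.112,-0.132,0.022,0,0,8],[-0.13,-0.154,0.026,0,0,9],[-0.149,-0.176,0.03,0,0,11]], fingers=0.86, newtons=20)

```text
t: 0.77
position: [254.9, 452.8, 200.9]
eef_rot: [0.205, 0.979, -0.0, -0.0]
contact_force: [0.8, 0.3, 0.4]
opening: 11.7
grasp_force: 0.0
```

Call:
carry_out(series=[[-0.022,-0.018,0.003,0,0,1],[-0.045,-0.037,0.007,0,0,3],[-0.067,-0.055,0.011,0,0,4],[-0.09,-0.073,0.014,0,0,5],[-0.112,-0.091,0.018,0,0,7],[-0.135,-0.109,0.022,0,0,8],[-0.157,-0.127,0.025,0,0,9],[-0.18,-0.145,0.029,0,0,11]])

```text
t: 1.43
position: [361.6, 247.9, 172.1]
eef_rot: [0.298, 0.955, -0.0, -0.0]
contact_force: [0.2, 0.2, 0.3]
opening: 11.6
grasp_force: 0.0
```

Call:
carry_out(series=[[-0.025,-0.014,0.004,0,0,1],[-0.051,-0.027,0.008,0,0,2],[-0.076,-0.041,0.011,0,0,4],[-0.102,-0.054,0.015,0,0,5],[-0.127,-0.067,0.019,0,0,6],[-0.153,-0.081,0.022,0,0,8],[-0.153,-0.081,0.022,0,0,8],[-0.153,-0.081,0.022,0,0,8]])

```text
t: 2.1
position: [441.4, 94.1, 150.0]
eef_rot: [0.365, 0.931, -0.0, -0.0]
contact_force: [-1.2, 0.7, 0.0]
opening: 11.5
grasp_force: 0.0
```

```bash
python3 - <<'E'
from plan import *
from m import nuts
chk()
c=capture("wrist"); save(c,"w1")
for o in nuts(c,amin=200): print(o,toT(o[4]).round(1))
n=(-47,-84)
b=behind(n,45,18,z=59)
S=line(here(),b,8)+hermite(n,45,(62,0),0,12)+line(behind((62,0),0),behind((80,0),0),3)
a0=line(b,behind(n,45),3)
S=S[:8]+a0+S[8:]
emit(S,False)
E
```

```text
t 2.1 tray [ -77.8 -116.4] z 150.0 th 44.5 F [-1.2  0.7  0. ] open 11.5 cmd [ -79.4 -116.5  150.3   44.7]
(525.5, 383.5, 28.3, 1858.0, array([591.7, 127.9,  63. ])) [-104.8   35.3]
(448.9, 314.5, 29.2, 2229.0, array([520.5, 122.1,  63. ])) [-102.2  -36.1]
(349.7, 288.5, 23.3, 559.5, array([467.6,  89.9,  63. ])) [-72.5 -90.4]
[[0.0, 0.0, 0.011, 0, 0, 0], [0.0, 0.0, 0.023, 0, 0, 0], [0.0, 0.0, 0.034, 0, 0, 0], [0.0, 0.0, 0.046, 0, 0, 0], [0.0, 0.0, 0.057, 0, 0, 0], [0.0, 0.0, 0.068, 0, 0, 0], [0.0, 0.0, 0.08, 0, 0, 0], [0.0, 0.0, 0.091, 0, 0, 0]]
[[-0.006, 0.0, 0.0, 0, 0, 0], [-0.012, 0.0, 0.0, 0, 0, 0], [-0.018, 0.0, 0.0, 0, 0, 0], [-0.03, -0.001, 0.0, 0, 0, -3], [-0.042, -0.001, 0.0, 0, 0, -4], [-0.054, 0.0, 0.0, 0, 0, -4], [-0.066, 0.001, 0.0, 0, 0, -4], [-0.079, 0.003, 0.0, 0, 0, -2]]
[[-0.012, 0.001, 0.0, 0, 0, 3], [-0.024, 0.002, 0.0, 0, 0, 6], [-0.036, 0.002, 0.0, 0, 0, 12], [-0.048, 0.003, 0.0, 0, 0, 18], [-0.06, 0.002, 0.0, 0, 0, 27], [-0.072, 0.001, 0.0, 0, 0, 36], [-0.084, -0.003, 0.0, 0, 0, 47], [-0.088, -0.007, 0.0, 0, 0, 47]]
[[-0.006, -0.001, 0.0, 0, 0, 0], [-0.012, -0.0, 0.0, 0, 0, 0]]
end tray [52.   0.5 59.3 -0.3]
```

View pics/w1.png

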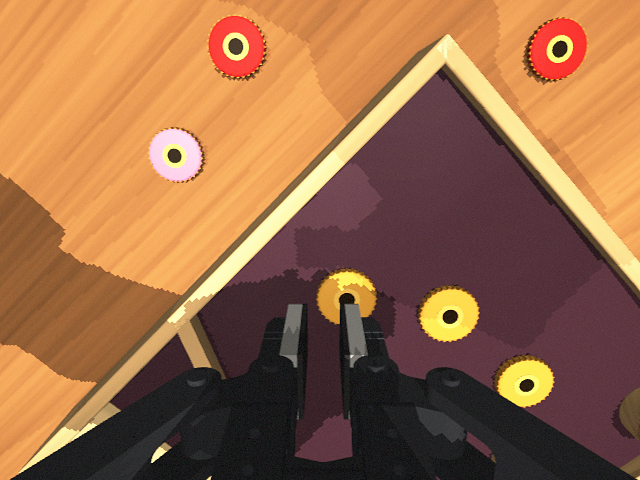

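The wrist view shows the fingers above nut 1 at (348,297), with nuts 2 and 3 at (449,314) and (525,384). It also shows I used the wrong sign for the tray offset: nut 1 is at tray x of about -67, so I'm replanning from that.

```bash
python3 - <<'E'
from plan import *
n=(-67,-85.5)
b=behind(n,42,16,z=85); b2=behind(n,42,16)
emit(line(here(),b,5)+line(b,b2,3)+line(b2,behind(n,42),2)+hermite(n,42,(62,0),0,14))
E
```

```text
[[0.003, 0.003, 0.013, 0, 0, 1], [0.005, 0.006, 0.026, 0, 0, 1], [0.008, 0.009, 0.039, 0, 0, 2], [0.011, 0.012, 0.052, 0, 0, 2], [0.013, 0.015, 0.065, 0, 0, 3], [0.013, 0.015, 0.074, 0, 0, 3], [0.013, 0.015, 0.083, 0, 0, 3], [0.013, 0.015, 0.091, 0, 0, 3]]
[[-0.008, 0.0, 0.0, 0, 0, 0], [-0.016, 0.0, 0.0, 0, 0, 0], [-0.027, -0.0, 0.0, 0, 0, -2], [-0.038, -0.0, 0.0, 0, 0, -3], [-0.05, 0.0, 0.0, 0, 0, -3], [-0.062, 0.001, 0.0, 0, 0, -2], [-0.074, 0.002, 0.0, 0, 0, -1], [-0.085, 0.003, 0.0, 0, 0, 0]]
[[-0.012, 0.001, 0.0, 0, 0, 3], [-0.024, 0.001, 0.0, 0, 0, 6], [-0.035, 0.002, 0.0, 0, 0, 10], [-0.047, 0.002, 0.0, 0, 0, 14], [-0.058, 0.001, 0.0, 0, 0, 20], [-0.069, 0.0, 0.0, 0, 0, 26], [-0.08, -0.002, 0.0, 0, 0, 34], [-0.091, -0.006, 0.0, 0, 0, 42]]
end tray [34.1 -0.1 59.3 -0.3]
```

Call:
carry_out(series=[[0.003,0.003,0.013,0,0,1],[0.005,0.006,0.026,0,0,1],[0.008,0.009,0.039,0,0,2],[0.011,0.012,0.052,0,0,2],[0.013,0.015,0.065,0,0,3],[0.013,0.015,0.074,0,0,3],[0.013,0.015,0.083,0,0,3],[0.013,0.015,0.091,0,0,3]])

```text
t: 2.82
position: [441.5, 116.0, 58.7]
eef_rot: [0.387, 0.922, 0.0, -0.0]
contact_force: [0.0, -0.1, 0.5]
opening: 11.8
grasp_force: 0.0
```

Call:
carry_out(series=[[-0.008,0.0,0.0,0,0,0],[-0.016,0.0,0.0,0,0,0],[-0.027,0.0,0.0,0,0,-2],[-0.038,0.0,0.0,0,0,-3],[-0.05,0.0,0.0,0,0,-3],[-0.062,0.001,0.0,0,0,-2],[-0.074,0.002,0.0,0,0,-1],[-0.085,0.003,0.0,0,0,0]])

```text
t: 3.48
position: [504.6, 55.6, 59.6]
eef_rot: [0.389, 0.921, 0.0, 0.0]
contact_force: [-0.2, -0.5, 0.4]
opening: 12.2
grasp_force: 0.3
```

```bash
python3 - <<'E'
from plan import *
from m import nuts
chk()
for n in("top","scene","wrist"):
    c=capture(n); save(c,n+"2")
    for o in nuts(c,amin=20):
        q=toT(o[4])
        if -190<q[0]<190 and abs(q[1])<150: print(n,o[:4],q.round(1))
E
```

```text
t 3.4833 tray [-36.5 -55. ] z 59.6 th 41.6 F [-0.2 -0.5  0.4] open 12.2 cmd [34.1 -0.1 59.3 -0.3]
scene (348.0, 295.0, 7.3, 107.0) [-105.2   39. ]
scene (367.5, 277.0, 6.8, 91.5) [-102.1  -33.3]
wrist (332.5, 399.0, 13.1, 65.5) [-16. -33.]
wrist (318.5, 390.0, 13.0, 66.0) [-15.5 -39.8]
wrist (620.4, 347.5, 41.8, 3077.5) [-103.7   31.9]
wrist (495.5, 232.8, 51.1, 7098.5) [-102.5  -36.3]
```

View pics/wrist2.png

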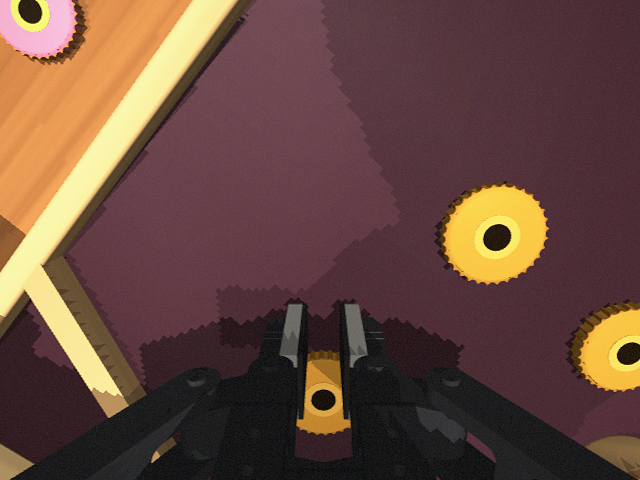

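Nut 1 sits centred ahead of the fingertips at (323,400), and nuts 2 and 3 are untouched. I'll carry on.

Call:
carry_out(series=[[-0.012,0.001,0.0,0,0,3],[-0.024,0.001,0.0,0,0,7],[-0.035,0.002,0.0,0,0,11],[-0.047,0.002,0.0,0,0,16],[-0.058,0.001,0.0,0,0,22],[-0.069,0.0,0.0,0,0,28],[-0.08,-0.002,0.0,0,0,35],[-0.091,-0.006,0.0,0,0,42]])

```text
t: 4.3
position: [563.3, -12.2, 59.3]
eef_rot: [0.695, 0.719, 0.0, -0.0]
contact_force: [-0.1, 0.1, 0.6]
opening: 11.6
grasp_force: 0.1
```

```bash
python3 - <<'E'
from plan import *
from m import nuts
chk()
c=capture("scene"); save(c,"s3"); w=capture("wrist"); t=capture("top")
for o in nuts(c,amin=20)+nuts(t,amin=10):
    q=toT(o[4])
    if -190<q[0]<190 and abs(q[1])<150: print(o[:4],q.round(1))
a=cv2.resize(c["pixels"][195:365,215:440],None,fx=2,fy=2); b=cv2.resize(w["pixels"],(440,330)); d=cv2.resize(t["pixels"][150:310,195:385],None,fx=2,fy=2)
im=np.zeros((600,800,3),np.uint8); im[:340,:450]=a; im[:320,420:800]=d; im[:340,:450]=a; im[340:,:347]=cv2.resize(w["pixels"],(347,260))
cv2.imwrite("pics/mix3.png",im[:,:,::-1])
emit(line(here(),behind((108,0),0),6)+[behind((108,0),0)]*2)
E
```

```text
t 4.3 tray [33.9  0.6] z 59.3 th -0.6 F [-0.1  0.1  0.6] open 11.6 cmd [34.1 -0.1 59.3 -0.3]
(348.0, 295.2, 7.1, 114.5) [-105.6   39.4]
(367.5, 277.0, 6.8, 89.0) [-102.1  -33.3]
[[-0.008, 0.0, 0.0, 0, 0, 0], [-0.015, 0.0, 0.0, 0, 0, 0], [-0.023, 0.0, 0.0, 0, 0, 0], [-0.031, 0.0, 0.0, 0, 0, 0], [-0.038, 0.0, 0.0, 0, 0, 0], [-0.046, 0.0, 0.0, 0, 0, 0], [-0.046, 0.0, 0.0, 0, 0, 0], [-0.046, 0.0, 0.0, 0, 0, 0]]
end tray [80.1 -0.3 59.3 -0.3]
```

View pics/mix3.png

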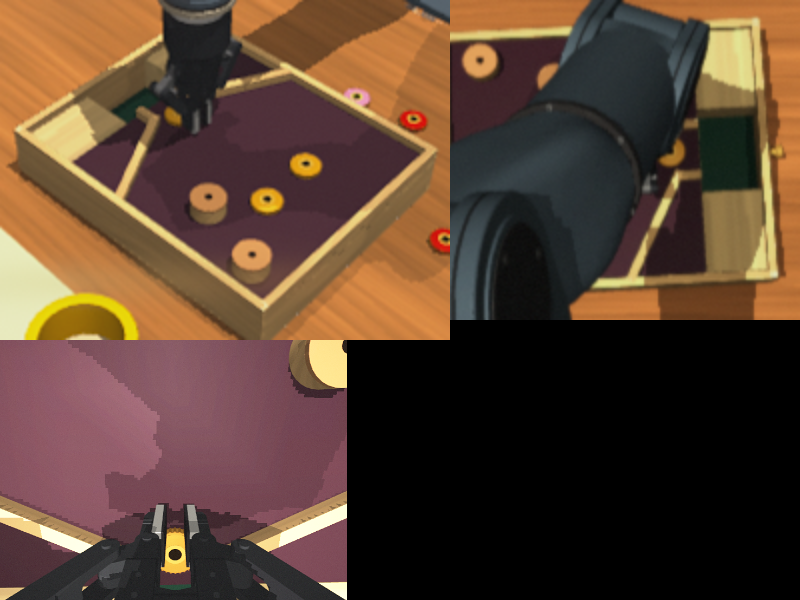

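Nut 1 is at the throat, at (675,150) in the top inset, and centred between the fences in the wrist inset at (175,553). I'll push it through.

Call:
carry_out(series=[[-0.008,0.0,0.0,0,0,0],[-0.015,0.0,0.0,0,0,0],[-0.023,0.0,0.0,0,0,0],[-0.031,0.0,0.0,0,0,0],[-0.038,0.0,0.0,0,0,0],[-0.046,0.0,0.0,0,0,0],[-0.046,0.0,0.0,0,0,0],[-0.046,0.0,0.0,0,0,0]])

```text
t: 5.12
position: [564.5, -59.3, 59.4]
eef_rot: [0.693, 0.721, -0.0, 0.0]
contact_force: [0.2, 0.5, -0.8]
opening: 12.0
grasp_force: 0.0
```

```bash
python3 - <<'E'
from plan import *
from m import nuts
chk()
t=capture("top"); p=pts(t); q=(p[...,:2]-O)@Rt
for o in nuts(t,amin=10,h=16,lo=(20,120,50)):
    k=toT(o[4]); 
    if -190<k[0]<190 and abs(k[1])<150: print(o[:4],k.round(1),p[int(o[1]),int(o[0])].round(1))
# next: back off, lift, go behind nut 2
n=(-102.3,-34); th=18
h=here(); a=[50,0,59,0]; u=[20,0,100,0]; b=behind(n,th,16,z=100); b2=behind(n,th,16)
emit(line(h,a,2)+line(a,u,2)+line(u,b,8)+line(b,b2,4))
E
```

```text
t 5.1167 tray [80.9 -0.4] z 59.4 th -0.3 F [ 0.2  0.5 -0.8] open 12.0 cmd [80.1 -0.3 59.3 -0.3]
(351.5, 264.2, 23.3, 1005.5) [135.9 -88.5] [ 474.7 -114.5   52.9]
(245.7, 212.9, 7.0, 71.0) [-111.7   50.7] [598.2 130.9  62.5]
(360.0, 198.1, 7.2, 32.0) [167.8  72.7] [ 631.2 -138.9   56.8]
(363.5, 183.5, 5.7, 22.5) [179.  109.3] [ 563.7 -111.7  413.9]
(246.5, 194.5, 49.0, 188.5) [-108.2   96.6] [643.  129.9  56.9]
[[0.015, 0.0, 0.0, 0, 0, 0], [0.03, 0.0, 0.0, 0, 0, 0], [0.045, 0.0, -0.02, 0, 0, 0], [0.06, -0.0, -0.041, 0, 0, 0], [0.081, -0.006, -0.041, 0, 0, -3], [0.101, -0.012, -0.041, 0, 0, -5], [0.122, -0.018, -0.041, 0, 0, -7], [0.142, -0.024, -0.041, 0, 0, -9]]
[[0.021, -0.003, 0.0, 0, 0, -3], [0.042, -0.006, 0.0, 0, 0, -5], [0.064, -0.008, 0.0, 0, 0, -7], [0.085, -0.011, 0.0, 0, 0, -9], [0.085, -0.011, 0.011, 0, 0, -9], [0.085, -0.011, 0.021, 0, 0, -9], [0.085, -0.011, 0.031, 0, 0, -9], [0.085, -0.011, 0.041, 0, 0, -9]]
end tray [-144.3  -47.4   59.3   17.7]
```

Call:
carry_out(series=[[0.015,0.0,0.0,0,0,0],[0.03,0.0,0.0,0,0,0],[0.045,0.0,-0.02,0,0,0],[0.06,0.0,-0.041,0,0,0],[0.081,-0.006,-0.041,0,0,-3],[0.101,-0.012,-0.041,0,0,-5],[0.122,-0.018,-0.041,0,0,-7],[0.142,-0.024,-0.041,0,0,-9]])

```text
t: 5.83
position: [534.2, 84.3, 100.4]
eef_rot: [0.633, 0.774, 0.0, -0.0]
contact_force: [0.5, 0.9, -0.6]
opening: 12.2
grasp_force: 0.0
```

```bash
cat > look.py <<'E'
from plan import *
import sys
chk()
t=capture("top"); s=capture("scene"); w=capture("wrist")
a=cv2.resize(t["pixels"][150:310,195:385],(475,400)); b=cv2.resize(s["pixels"][195:365,215:440],(325,246)); d=cv2.resize(w["pixels"],(325,244))
im=np.zeros((490,800,3),np.uint8); im[:400,:475]=a; im[:246,475:]=b; im[246:,475:]=d
cv2.imwrite(sys.argv[1],im[:,:,::-1])
E
python3 look.py pics/m4.png
```

```text
t 5.8333 tray [-63.8 -24.1] z 100.4 th 8.9 F [ 0.5  0.9 -0.6] open 12.2 cmd [-144.3  -47.4   59.3   17.7]
```

View pics/m4.png

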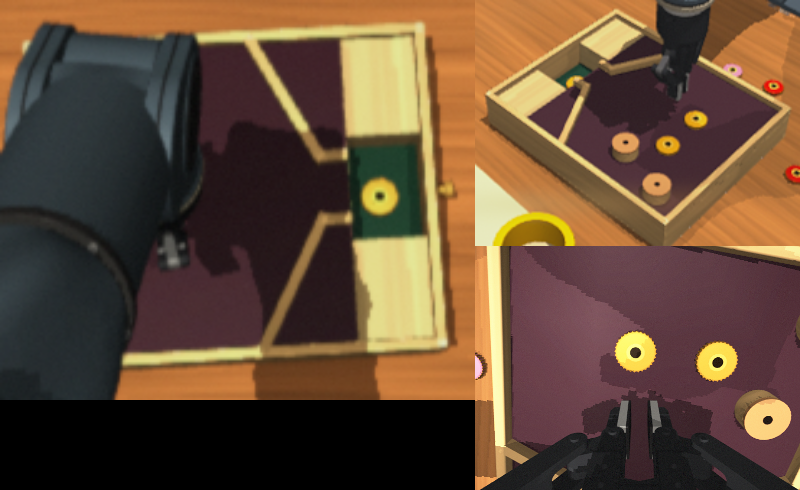

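Nut 1 lies in the drawer at (380,195), and the other two and the spools are undisturbed. Nut 2 is next.

```bash
python3 - <<'E'
from plan import *
n=(-102.3,-34.5); th=18
emit(line(here(),behind(n,th),2)+hermite(n,th,(62,0),0,14))
emit(line(here(),behind((108,0),0),6)+[behind((108,0),0)]*2)
E
```

```text
[[-0.008, -0.0, 0.0, 0, 0, 0], [-0.016, -0.001, 0.0, 0, 0, 0], [-0.028, -0.0, 0.0, 0, 0, 0], [-0.04, -0.0, 0.0, 0, 0, 0], [-0.052, -0.0, 0.0, 0, 0, 1], [-0.064, -0.0, 0.0, 0, 0, 1], [-0.076, -0.0, 0.0, 0, 0, 2], [-0.088, -0.0, 0.0, 0, 0, 3]]
[[-0.013, 0.0, 0.0, 0, 0, 1], [-0.025, 0.0, 0.0, 0, 0, 3], [-0.037, 0.0, 0.0, 0, 0, 4], [-0.049, 0.0, 0.0, 0, 0, 6], [-0.061, -0.0, 0.0, 0, 0, 8], [-0.073, -0.001, 0.0, 0, 0, 10], [-0.085, -0.002, 0.0, 0, 0, 12], [-0.097, -0.004, 0.0, 0, 0, 15]]
end tray [34.3  0.2 59.3 -0.3]
[[-0.008, -0.0, 0.0, 0, 0, 0], [-0.015, -0.0, 0.0, 0, 0, 0], [-0.023, -0.0, 0.0, 0, 0, 0], [-0.03, -0.0, 0.0, 0, 0, 0], [-0.038, -0.0, 0.0, 0, 0, 0], [-0.046, -0.0, 0.0, 0, 0, 0], [-0.046, -0.0, 0.0, 0, 0, 0], [-0.046, -0.0, 0.0, 0, 0, 0]]
end tray [80.3  0.  59.3 -0.3]
```

Call:
carry_out(series=[[0.021,-0.003,0.0,0,0,-3],[0.042,-0.006,0.0,0,0,-5],[0.064,-0.008,0.0,0,0,-7],[0.085,-0.011,0.0,0,0,-9],[0.085,-0.011,0.011,0,0,-9],[0.085,-0.011,0.021,0,0,-9],[0.085,-0.011,0.031,0,0,-9],[0.085,-0.011,0.041,0,0,-9]])

```text
t: 6.65
position: [507.5, 162.3, 58.4]
eef_rot: [0.572, 0.82, -0.0, 0.0]
contact_force: [0.7, 0.4, 0.1]
opening: 11.8
grasp_force: 0.0
```

Call:
carry_out(series=[[-0.008,0.0,0.0,0,0,0],[-0.016,-0.001,0.0,0,0,0],[-0.028,0.0,0.0,0,0,0],[-0.04,0.0,0.0,0,0,0],[-0.052,0.0,0.0,0,0,1],[-0.064,0.0,0.0,0,0,1],[-0.076,0.0,0.0,0,0,2],[-0.088,0.0,0.0,0,0,3]])

```text
t: 7.32
position: [538.4, 79.6, 59.5]
eef_rot: [0.593, 0.805, 0.0, 0.0]
contact_force: [-0.3, 1.3, 0.8]
opening: 11.8
grasp_force: 0.2
```

Call:
carry_out(series=[[-0.013,0.0,0.0,0,0,1],[-0.025,0.0,0.0,0,0,3],[-0.037,0.0,0.0,0,0,4],[-0.049,0.0,0.0,0,0,6],[-0.061,0.0,0.0,0,0,8],[-0.073,-0.001,0.0,0,0,10],[-0.085,-0.002,0.0,0,0,12],[-0.097,-0.004,0.0,0,0,15]])

```text
t: 7.98
position: [563.2, -13.8, 59.3]
eef_rot: [0.694, 0.72, 0.0, 0.0]
contact_force: [0.6, 0.9, 1.2]
opening: 12.1
grasp_force: 0.2
```

```bash
python3 look.py pics/m5.png
```

```text
t 7.9833 tray [35.5  0.4] z 59.3 th -0.5 F [0.6 0.9 1.2] open 12.1 cmd [80.3  0.  59.3 -0.3]
```

View pics/m5.png

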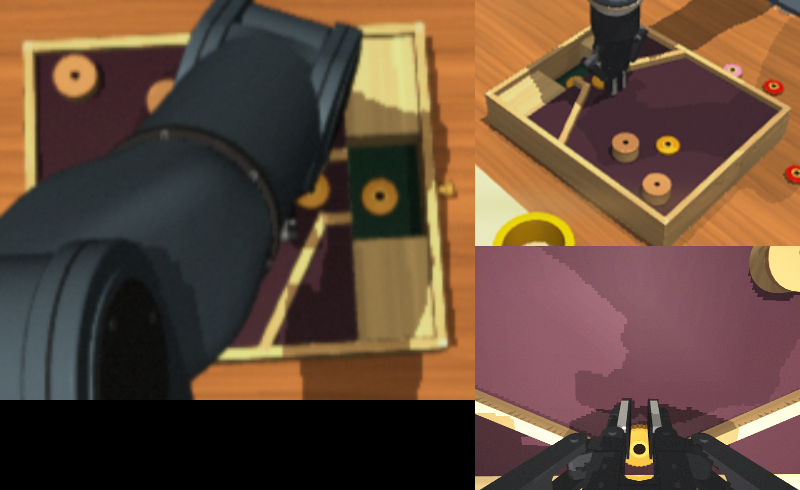

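Nut 2 is at the throat mouth at (315,190), and nut 1 is clear in the drawer at (380,195). I'll push nut 2 through.

Call:
carry_out(series=[[-0.008,0.0,0.0,0,0,0],[-0.015,0.0,0.0,0,0,0],[-0.023,0.0,0.0,0,0,0],[-0.03,0.0,0.0,0,0,0],[-0.038,0.0,0.0,0,0,0],[-0.046,0.0,0.0,0,0,0],[-0.046,0.0,0.0,0,0,0],[-0.046,0.0,0.0,0,0,0]])

```text
t: 8.8
position: [564.8, -59.4, 59.4]
eef_rot: [0.693, 0.721, -0.0, 0.0]
contact_force: [-0.1, -0.5, -0.2]
opening: 12.1
grasp_force: 0.0
```

```bash
python3 - <<'E'
from plan import *
n=(-105.2,36.5); th=-18
h=here(); a=[50,0,59,0]; u=[20,0,100,0]; b=behind(n,th,16,z=100); b2=behind(n,th,16)
emit(line(h,a,2)+line(a,u,2)+line(u,b,8)+line(b,b2,4))
emit(line(here(),behind(n,th),2)+hermite(n,th,(62,0),0,14))
emit(line(here(),behind((108,0),0),6)+[behind((108,0),0)]*2)
E
```

```text
[[0.015, -0.0, 0.0, 0, 0, 0], [0.03, -0.0, 0.0, 0, 0, 0], [0.045, -0.0, -0.02, 0, 0, 0], [0.06, -0.0, -0.041, 0, 0, 0], [0.081, 0.006, -0.041, 0, 0, 2], [0.102, 0.012, -0.041, 0, 0, 4], [0.123, 0.018, -0.041, 0, 0, 6], [0.144, 0.024, -0.041, 0, 0, 9]]
[[0.022, 0.003, 0.0, 0, 0, 2], [0.043, 0.006, 0.0, 0, 0, 4], [0.065, 0.009, 0.0, 0, 0, 6], [0.086, 0.012, 0.0, 0, 0, 9], [0.086, 0.012, 0.011, 0, 0, 9], [0.086, 0.012, 0.021, 0, 0, 9], [0.086, 0.012, 0.031, 0, 0, 9], [0.086, 0.012, 0.041, 0, 0, 9]]
end tray [-146.5   50.3   59.3  -18.3]
[[-0.008, -0.0, 0.0, 0, 0, 0], [-0.016, -0.0, 0.0, 0, 0, 0], [-0.028, -0.0, 0.0, 0, 0, 0], [-0.04, -0.0, 0.0, 0, 0, 0], [-0.052, -0.0, 0.0, 0, 0, -1], [-0.065, -0.0, 0.0, 0, 0, -1], [-0.077, -0.0, 0.0, 0, 0, -2], [-0.09, -0.0, 0.0, 0, 0, -3]]
[[-0.012, -0.001, 0.0, 0, 0, -1], [-0.024, -0.001, 0.0, 0, 0, -3], [-0.036, -0.001, 0.0, 0, 0, -4], [-0.049, -0.001, 0.0, 0, 0, -6], [-0.061, -0.0, 0.0, 0, 0, -8], [-0.073, 0.001, 0.0, 0, 0, -10], [-0.085, 0.002, 0.0, 0, 0, -13], [-0.098, 0.004, 0.0, 0, 0, -15]]
end tray [34.5  0.2 59.3 -0.3]
[[-0.008, -0.0, 0.0, 0, 0, 0], [-0.015, -0.0, 0.0, 0, 0, 0], [-0.023, -0.0, 0.0, 0, 0, 0], [-0.03, -0.0, 0.0, 0, 0, 0], [-0.038, -0.0, 0.0, 0, 0, 0], [-0.045, -0.0, 0.0, 0, 0, 0], [-0.045, -0.0, 0.0, 0, 0, 0], [-0.045, -0.0, 0.0, 0, 0, 0]]
end tray [79.5  0.  59.3 -0.3]
```

Call:
carry_out(series=[[0.015,0.0,0.0,0,0,0],[0.03,0.0,0.0,0,0,0],[0.045,0.0,-0.02,0,0,0],[0.06,0.0,-0.041,0,0,0],[0.081,0.006,-0.041,0,0,2],[0.102,0.012,-0.041,0,0,4],[0.123,0.018,-0.041,0,0,6],[0.144,0.024,-0.041,0,0,9]])

```text
t: 9.47
position: [582.9, 88.0, 100.5]
eef_rot: [0.747, 0.665, 0.0, -0.0]
contact_force: [-0.6, 0.4, 0.9]
opening: 12.0
grasp_force: 0.0
```

Call:
carry_out(series=[[0.022,0.003,0.0,0,0,2],[0.043,0.006,0.0,0,0,4],[0.065,0.009,0.0,0,0,6],[0.086,0.012,0.0,0,0,9],[0.086,0.012,0.011,0,0,9],[0.086,0.012,0.021,0,0,9],[0.086,0.012,0.031,0,0,9],[0.086,0.012,0.041,0,0,9]])

```text
t: 10.13
position: [604.3, 169.2, 58.2]
eef_rot: [0.797, 0.604, -0.001, 0.0]
contact_force: [-0.1, 0.6, -0.9]
opening: 12.0
grasp_force: 0.0
```

```bash
python3 look.py pics/m6.png
```

```text
t 10.1333 tray [-145.5   49.7] z 58.2 th -18.3 F [-0.1  0.6 -0.9] open 12.0 cmd [79.5  0.  59.3 -0.3]
```

View pics/m6.png

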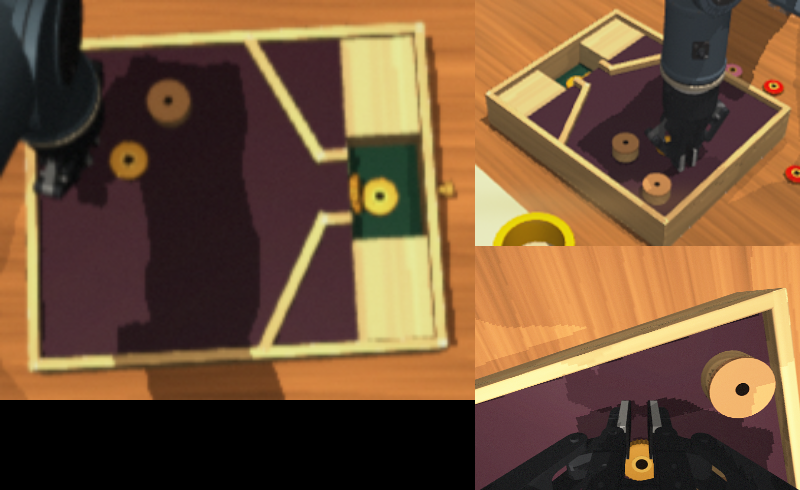

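The picture shows nut 3 in place ahead of the fingers at (128,160). Nut 2 appears on edge at the near side of the drawer, at (355,190). I'll check its height before sending nut 3.

```bash
python3 - <<'E'
from h import *
from plan import toT
for n in("top","scene"):
    c=capture(n); p=pts(c); hsv=cv2.cvtColor(c["pixels"],cv2.COLOR_RGB2HSV); m=cv2.inRange(hsv,(18,120,70),(32,255,255))>0
    q=(p[...,:2]-np.array([561.2,21.6]))
    for v,u in zip(*np.nonzero(m)):
        t=toT(p[v,u]); 
        if 96<t[0]<122 and abs(t[1])<48 and p[v,u,2]<66: print(n,u,v,t.round(),p[v,u,2].round())
E
```

```text
top 333 211 [97. 32.] 66.0
top 336 219 [106.  25.] 12.0
top 337 219 [109.  27.] 2.0
top 335 220 [104.  23.] 10.0
top 338 220 [111.  22.] 12.0
top 338 221 [109.  13.] 42.0
top 335 222 [102.  10.] 45.0
top 336 222 [104.  10.] 46.0
top 337 222 [106.  10.] 44.0
top 342 222 [120.  17.] 9.0
top 335 223 [101.   7.] 51.0
top 336 223 [104.   7.] 47.0
top 337 223 [106.   7.] 49.0
top 341 223 [118.  15.] 6.0
top 342 223 [120.  15.] 9.0
top 335 224 [101.   5.] 46.0
top 336 224 [103.   4.] 52.0
top 337 224 [106.   5.] 47.0
top 340 224 [115.  12.] 13.0
top 341 224 [117.  11.] 13.0
top 342 224 [120.  11.] 14.0
top 335 225 [101.   4.] 43.0
top 336 225 [103.   2.] 51.0
top 337 225 [106.   2.] 50.0
top 338 225 [108.   3.] 44.0
top 340 225 [115.  10.] 10.0
top 341 225 [117.   9.] 13.0
top 342 225 [119.   8.] 18.0
top 335 226 [101.  -1.] 52.0
top 336 226 [103.  -1.] 51.0
top 337 226 [105.  -1.] 51.0
top 338 226 [108.   2.] 39.0
top 340 226 [114.   6.] 17.0
top 341 226 [117.   6.] 15.0
top 342 226 [119.   6.] 15.0
top 335 227 [101.  -2.] 46.0
top 336 227 [103.  -3.] 50.0
top 337 227 [105.  -3.] 50.0
top 
[... 1283 characters left out ...]
102. -18.] 45.0
top 339 234 [110. -17.] 34.0
top 342 234 [118. -14.] 15.0
top 343 234 [121. -13.] 12.0
top 334 235 [ 96. -25.] 66.0
top 337 235 [105. -18.] 30.0
top 338 235 [109. -14.] 9.0
top 343 235 [120. -16.] 16.0
top 335 237 [ 98. -29.] 63.0
top 336 246 [102. -40.] 2.0
scene 304 236 [109. -48.] 52.0
scene 301 240 [ 97. -24.] 61.0
scene 294 245 [109. -12.] 45.0
scene 292 246 [106.  -2.] 50.0
scene 290 247 [106.   5.] 52.0
scene 291 247 [102.   6.] 55.0
scene 285 248 [103.  25.] 64.0
scene 289 248 [107.   8.] 50.0
scene 288 249 [106.  12.] 50.0
scene 283 250 [100.  35.] 65.0
scene 283 251 [99. 35.] 63.0
scene 283 252 [97. 37.] 62.0
scene 283 253 [97. 38.] 60.0
scene 282 254 [99. 39.] 56.0
```

Nut 2 is perched on edge on nut 1, leaning against the near wall with its top at about 51 mm. It must lie down in the drawer before nut 3 goes in, so I'll tip it from above with a light drag away from the wall.

```bash
python3 - <<'E'
from plan import *
import plan
# true commanded pose now: behind nut 3
plan.cmd=[*toW((-146.5,50.3)),59.3,-18.3+np.degrees(A)+180]
h=here(); u=h[:2]+[100,h[3]]; b=[115,0,100,0]; d=[115,0,58,0]
emit(line(h,u,2)+line(u,b,10)+line(b,d,4))
E
```

```text
[[0.0, -0.0, -0.02, 0, 0, 0], [0.0, -0.0, -0.041, 0, 0, 0], [-0.026, 0.003, -0.041, 0, 0, -2], [-0.053, 0.007, -0.041, 0, 0, -4], [-0.079, 0.01, -0.041, 0, 0, -5], [-0.106, 0.014, -0.041, 0, 0, -7], [-0.132, 0.017, -0.041, 0, 0, -9], [-0.158, 0.021, -0.041, 0, 0, -11]]
[[-0.027, -0.002, 0.0, 0, 0, -2], [-0.054, -0.004, 0.0, 0, 0, -4], [-0.08, -0.005, 0.0, 0, 0, -5], [-0.107, -0.007, 0.0, 0, 0, -7], [-0.107, -0.007, 0.011, 0, 0, -7], [-0.107, -0.007, 0.021, 0, 0, -7], [-0.107, -0.007, 0.032, 0, 0, -7], [-0.107, -0.007, 0.042, 0, 0, -7]]
end tray [ 1.153e+02  1.000e-01  5.830e+01 -3.000e-01]
```

Call:
carry_out(series=[[0.0,0.0,-0.02,0,0,0],[0.0,0.0,-0.041,0,0,0],[-0.026,0.003,-0.041,0,0,-2],[-0.053,0.007,-0.041,0,0,-4],[-0.079,0.01,-0.041,0,0,-5],[-0.106,0.014,-0.041,0,0,-7],[-0.132,0.017,-0.041,0,0,-9],[-0.158,0.021,-0.041,0,0,-11]])

```text
t: 11.05
position: [582.3, 10.9, 101.1]
eef_rot: [0.735, 0.678, 0.0, 0.0]
contact_force: [0.1, -0.7, 0.2]
opening: 11.9
grasp_force: 0.0
```

Call:
carry_out(series=[[-0.027,-0.002,0.0,0,0,-2],[-0.054,-0.004,0.0,0,0,-4],[-0.08,-0.005,0.0,0,0,-5],[-0.107,-0.007,0.0,0,0,-7],[-0.107,-0.007,0.011,0,0,-7],[-0.107,-0.007,0.021,0,0,-7],[-0.107,-0.007,0.032,0,0,-7],[-0.107,-0.007,0.042,0,0,-7]])

```text
t: 11.72
position: [566.9, -92.3, 57.3]
eef_rot: [0.692, 0.722, 0.0, -0.0]
contact_force: [-0.8, -0.8, 1.0]
opening: 11.9
grasp_force: 0.0
```

Call:
carry_out(series=[[0.0,0.0,0.001,0,0,0],[0.0,0.0,0.003,0,0,0],[0.0,0.0,0.005,0,0,0],[0.0,0.0,0.006,0,0,0],[0.0,0.0,0.006,0,0,0]])

```text
t: 12.13
position: [566.9, -93.4, 52.3]
eef_rot: [0.692, 0.722, 0.0, 0.0]
contact_force: [0.3, -0.2, -0.9]
opening: 12.2
grasp_force: 0.0
```

Call:
carry_out(series=[[0.0,0.0,0.001,0,0,0],[0.0,0.0,0.002,0,0,0],[0.0,0.0,0.002,0,0,0]])

```text
t: 12.38
position: [566.8, -93.6, 50.4]
eef_rot: [0.692, 0.721, 0.0, 0.0]
contact_force: [0.0, -0.9, -0.4]
opening: 11.9
grasp_force: 0.2
```

Call:
carry_out(series=[[0.0,0.0,0.001,0,0,0],[0.0,0.0,0.002,0,0,0],[0.0,0.0,0.002,0,0,0]])

```text
t: 12.63
position: [567.1, -94.1, 48.6]
eef_rot: [0.693, 0.721, 0.0, 0.001]
contact_force: [-0.3, -0.6, 5.7]
opening: 11.9
grasp_force: 2.3
```

Contact at z≈48.6 with 5.7 N. Dragging away from the wall.

Call:
carry_out(series=[[-0.003,0.0,0.0,0,0,0],[-0.006,0.0,0.0,0,0,0],[-0.009,0.0,0.0,0,0,0],[-0.012,0.0,0.0,0,0,0],[-0.016,0.0,0.0,0,0,0],[-0.02,0.0,0.0,0,0,0],[-0.02,0.0,0.0,0,0,0]])

```text
t: 13.22
position: [567.5, -115.0, 48.3]
eef_rot: [0.693, 0.721, -0.0, 0.0]
contact_force: [0.2, -0.1, -0.1]
opening: 12.4
grasp_force: 0.0
```

Call:
carry_out(series=[[0.0,0.0,-0.015,0,0,0],[0.0,0.0,-0.03,0,0,0],[0.02,0.0,-0.05,0,0,0],[0.05,0.0,-0.052,0,0,0],[0.08,0.0,-0.052,0,0,0],[0.11,0.0,-0.052,0,0,0],[0.14,0.0,-0.052,0,0,0],[0.17,0.0,-0.052,0,0,0]])

```text
t: 13.88
position: [560.3, 57.7, 100.4]
eef_rot: [0.693, 0.721, 0.0, -0.0]
contact_force: [0.3, -0.6, 0.2]
opening: 12.1
grasp_force: 0.0
```

```bash
python3 look.py pics/m7.png; python3 - <<'E'
from plan import *
c=capture("top"); p=pts(c); hsv=cv2.cvtColor(c["pixels"],cv2.COLOR_RGB2HSV); m=cv2.inRange(hsv,(18,120,70),(32,255,255))>0
t=(p[...,:2]-O)@Rt; k=m&(t[...,0]>96)&(t[...,0]<170)&(abs(t[...,1])<48)&(p[...,2]<60)
v,u=np.nonzero(k); print(len(u),"z pct",np.percentile(p[k][:,2],[50,80,95,100]).round(),"x",t[k][:,0].min().round(),t[k][:,0].max().round(),"y",t[k][:,1].min().round(),t[k][:,1].max().round())
E
```

```text
t 13.8833 tray [-36.1   0.8] z 100.4 th -0.3 F [ 0.3 -0.6  0.2] open 12.1 cmd [ 1.153e+02  1.000e-01  5.830e+01 -3.000e-01]
207 z pct [16. 30. 55. 59.] x 100.0 169.0 y -46.0 45.0
```

View pics/m7.png

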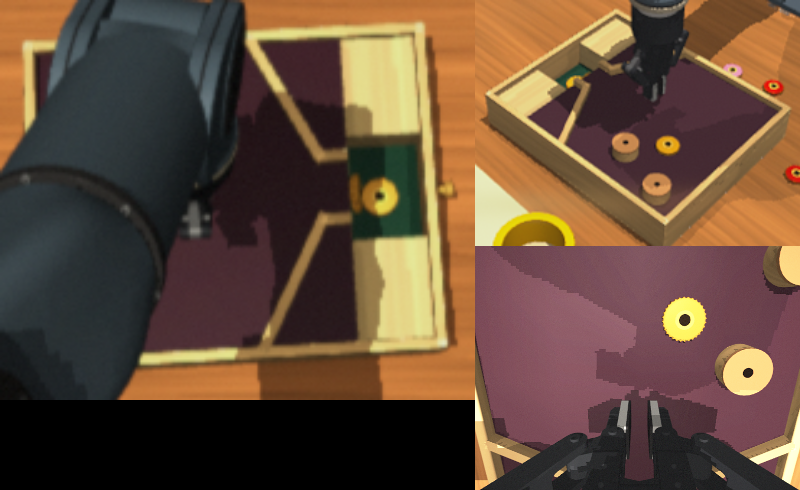

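That was my tenth picture, so from here I check by numbers only. Nut 2 still shows as a sliver at (355,190), so I'll measure its pose.

```bash
cat > slot.py <<'E'
from plan import *
Z=[]
for i in range(4):
    c=capture("top"); Z.append(c["z_map"])
c["z_map"]=np.median(Z,0); p=pts(c); hsv=cv2.cvtColor(c["pixels"],cv2.COLOR_RGB2HSV)
# z image (rows v, cols u) over slot, and brass mask
y=cv2.inRange(hsv,(18,110,50),(34,255,255))>0
print("u   ",list(range(332,364)))
for v in range(208,246): print(v," ".join(f"{int(p[v,u,2]):3d}{'*' if y[v,u] else ' '}" for u in range(332,364)))
E
python3 slot.py
```

```text
u    [332, 333, 334, 335, 336, 337, 338, 339, 340, 341, 342, 343, 344, 345, 346, 347, 348, 349, 350, 351, 352, 353, 354, 355, 356, 357, 358, 359, 360, 361, 362, 363]
208  54   54   19*  17   16*  17   16   18   15   15   13   13   12   12   13   11   10   10   11   10    7    9    9    7    9    6    8    5   10    8   31*  55*
209  54*  51*   8    6    5    7    8    5    6    7    6    8    7    5    8    5    5    4    9    8    6    7    7    7    7   10    7    7    8    9   31*  55*
210  67*  66*   7    8    6    6    6    6   10    7    7   10    4    6    9    6    8    6    7   10    8    7    8    5    8    8    6    5    7    6   27*  53*
211  64*  67*   3    7    9    6    9    6    7    9    5    8    7    8    7    6    6    7    7    7    6    7    6    5    6    7    8    8    8    9   27*  48*
212  66*  65*  10    8    7    9    6    5    6    7    9    7    6    7    7    8    7    5    5    7    7   10    8    6    6    8    8    8    8    5   24*  48 
213  67*  66    9    7    5    8    6    7    8    6    7    6    8    8    9    6    5    7    7    8    8    7  
[... 4596 characters left out ...]
   7    6    8    6    5    8    7    6    8 
242  54   52   53   54    7    9    6    7    8    6    7    6    5    6    8    8    7    8    9    9    5    9    6    6    5    8   10    7    9    7    8    5 
243  54   54   53   56    7    7    9    7    5    8    7    7    8    7    6    9    7    6    6    7    5    8    9    9    2    7    7    7    6    7    5    6 
244  52   53   56   56    8    7   10    8    7    5    5    7    6    6    8    9    9    8    8    7    5    8    7    9    9    6    8    6    5    6    6    6 
245  53   54   54   56    9    4    3    6    8    6    5    6*   4*   9*   5    8    5*   7    7    8    9    8    5    8    9    7   54   53   54   53   53   55
```

Nut 2 leans on the near wall with its lower edge resting on nut 1. A sideways push along y should roll it off nut 1 onto the drawer floor. I'll turn the hand 90°, shut the fingers and come down beside it.

```bash
python3 - <<'E'
from plan import *
import plan
plan.cmd=[*toW((-34.7,0.2)),100.3,-0.3+np.degrees(A)+180]
h=here(); b=[120,-36,100,90]; d=[120,-36,30,90]
emit(line(h,b,14)+[b,b])
emit(line(b,d,7)+[d])
E
```

```text
[[-0.011, -0.003, 0.0, 0, 0, -6], [-0.022, -0.005, 0.0, 0, 0, -13], [-0.033, -0.008, 0.0, 0, 0, -19], [-0.044, -0.01, 0.0, 0, 0, -26], [-0.055, -0.013, 0.0, 0, 0, -32], [-0.066, -0.015, 0.0, 0, 0, -39], [-0.077, -0.018, 0.0, 0, 0, -45], [-0.089, -0.02, 0.0, 0, 0, -52]]
[[-0.004, -0.01, 0.0, 0, 0, -6], [-0.009, -0.02, 0.0, 0, 0, -12], [-0.014, -0.031, 0.0, 0, 0, -19], [-0.019, -0.041, 0.0, 0, 0, -25], [-0.024, -0.051, 0.0, 0, 0, -32], [-0.028, -0.061, 0.0, 0, 0, -38], [-0.028, -0.061, 0.0, 0, 0, -38], [-0.028, -0.061, 0.0, 0, 0, -38]]
end tray [119.4 -36.1 100.3  89.7]
[[-0.0, -0.001, 0.01, 0, 0, 0], [-0.0, -0.001, 0.02, 0, 0, 0], [-0.0, -0.001, 0.03, 0, 0, 0], [-0.0, -0.001, 0.04, 0, 0, 0], [-0.0, -0.001, 0.05, 0, 0, 0], [-0.0, -0.001, 0.06, 0, 0, 0], [-0.0, -0.001, 0.07, 0, 0, 0], [-0.0, -0.001, 0.07, 0, 0, 0]]
end tray [120.4 -36.1  30.3  89.7]
```

Call:
carry_out(series=[[-0.011,-0.003,0.0,0,0,-6],[-0.022,-0.005,0.0,0,0,-13],[-0.033,-0.008,0.0,0,0,-19],[-0.044,-0.01,0.0,0,0,-26],[-0.055,-0.013,0.0,0,0,-32],[-0.066,-0.015,0.0,0,0,-39],[-0.077,-0.018,0.0,0,0,-45],[-0.089,-0.02,0.0,0,0,-52]], fingers=1)

```text
t: 14.95
position: [543.9, -35.3, 100.4]
eef_rot: [0.305, 0.952, -0.0, 0.0]
contact_force: [0.3, 0.5, -0.1]
opening: -0.2
grasp_force: 0.0
```

Call:
carry_out(series=[[-0.004,-0.01,0.0,0,0,-6],[-0.009,-0.02,0.0,0,0,-12],[-0.014,-0.031,0.0,0,0,-19],[-0.019,-0.041,0.0,0,0,-25],[-0.024,-0.051,0.0,0,0,-32],[-0.028,-0.061,0.0,0,0,-38],[-0.028,-0.061,0.0,0,0,-38],[-0.028,-0.061,0.0,0,0,-38]])

```text
t: 15.62
position: [531.1, -100.8, 100.3]
eef_rot: [-0.017, 1.0, 0.0, -0.0]
contact_force: [0.3, 0.2, 0.4]
opening: -0.1
grasp_force: 0.0
```

Call:
carry_out(series=[[0.0,-0.001,0.01,0,0,0],[0.0,-0.001,0.02,0,0,0],[0.0,-0.001,0.03,0,0,0],[0.0,-0.001,0.04,0,0,0],[0.0,-0.001,0.05,0,0,0],[0.0,-0.001,0.06,0,0,0],[0.0,-0.001,0.07,0,0,0],[0.0,-0.001,0.07,0,0,0]])

```text
t: 16.28
position: [530.4, -100.1, 28.1]
eef_rot: [-0.021, 1.0, 0.0, -0.002]
contact_force: [0.1, 0.4, 0.4]
opening: -0.0
grasp_force: 0.0
```

Call:
carry_out(series=[[-0.004,0.0,0.0,0,0,0],[-0.008,0.0,0.0,0,0,0],[-0.012,0.0,0.0,0,0,0],[-0.016,0.0,0.0,0,0,0],[-0.02,0.0,0.0,0,0,0],[-0.024,0.0,0.0,0,0,0],[-0.028,0.0,0.0,0,0,0],[-0.032,0.0,0.0,0,0,0]])

```text
t: 16.95
position: [564.0, -99.1, 30.4]
eef_rot: [-0.021, 1.0, -0.0, 0.0]
contact_force: [-0.3, -0.6, -0.4]
opening: -0.2
grasp_force: 0.0
```

Call:
carry_out(series=[[0.0,0.0,-0.015,0,0,0],[0.0,0.0,-0.035,0,0,0],[0.0,0.0,-0.07,0,0,0],[0.0,0.03,-0.07,0,0,0],[0.0,0.065,-0.07,0,0,0],[0.0,0.1,-0.07,0,0,0],[0.0,0.14,-0.07,0,0,0],[0.0,0.15,-0.07,0,0,0]])

```text
t: 17.62
position: [557.1, 58.6, 100.6]
eef_rot: [-0.024, 1.0, 0.002, 0.0]
contact_force: [0.3, 0.9, 0.2]
opening: 0.0
grasp_force: 0.0
```

```bash
sed -i 's/range(332,364)/range(333,357)/g;s/range(208,246)/range(208,240)/' slot.py; python3 slot.py; python3 -c "
from plan import *
chk()"
```

```text
u    [333, 334, 335, 336, 337, 338, 339, 340, 341, 342, 343, 344, 345, 346, 347, 348, 349, 350, 351, 352, 353, 354, 355, 356]
208  53   19   17*  17*  15   18   15   16   12   14   12   13   12   12   13   11   11    8    9    9    8    9   11    5 
209  51*   7    6*   7*   5*   8    9    6    5    8    8    8   10   10    8    6    5    5    7    9    7    8    7    8 
210  66*   7*  34   35    9*   8    6    7    8    7    6    6    8    6    6    6    7    6    7    6    8    7    7    3 
211  68*  29   38   37   39    7    7    4    6    5    6    8    7    9    7    6    8    6    7    6    8    5    7    8 
212  67   28   40   41   40    8    9    8    7    8    7    8    7    6    7    7    9    7    6    7    6    8    5    6 
213  66   22*  39   43   41    7*   5    7    6    5    7    9    6    7    7    7    7    6    9    8    6    7    6    6 
214  61   19*  40*  41   42   40*   8    8    5    7    6    7    6    5    6    7    7    4    7    7    7    9    7    5 
215  53    5*  41   40   42   42    8    8    5    9    8    4    7    9    9    7    8    6    5    5    
[... 2398 characters left out ...]
  8    7    5    7    8    8   13*  14   11   15*  12   17*  15*  11*   3    6    6    9    5    8 
236  66*  66*  66*   6    3    7    7    7    7    8    9    6   10   13    8*   8    6    7    9    7    8    7    5    5 
237  65*  66   65*   7    7    6    6    6    7    5    6    7    3    6    8    8    9    7    7    5    5    7    7    8 
238  66   65   66*   9    7   10    8    8    9    7   10   10    8    7    6    8    7    9    6    8    9    7    6    9 
239  65   65   66*   6    5    7    7    8    7    8    7    7    7    6    5    7    6    7    9    9    5    9    6    8 
t 17.8167 tray [-28.9  -2.5] z 100.3 th -270.2 F [ 0.5 -1.3 -0.2] open 0.3 cmd [120.4 -36.1  30.3  89.7]
```

Nut 2 is now on the drawer floor, upright at y≈+30 with its top at about 43 mm. I'll try tipping it flat with a light drag from above.

```bash
python3 - <<'E'
from plan import *
import plan
plan.cmd=[*toW((-29.6,-4.1)),100.3,89.7+np.degrees(A)+180]
b=[116.5,30,100,89.7]; d=b[:2]+[47,89.7]
emit(line(here(),b,6)+[b]+[b])
emit(line(b,d,6)+[d]*2)
E
```

```text
[[-0.006, -0.024, 0.0, 0, 0, 0], [-0.012, -0.049, 0.0, 0, 0, 0], [-0.017, -0.073, 0.0, 0, 0, 0], [-0.023, -0.097, 0.0, 0, 0, 0], [-0.029, -0.122, 0.0, 0, 0, 0], [-0.035, -0.146, 0.0, 0, 0, 0], [-0.035, -0.146, 0.0, 0, 0, 0], [-0.035, -0.146, 0.0, 0, 0, 0]]
end tray [116.6  30.1 100.3  89.7]
[[0.0, 0.0, 0.009, 0, 0, 0], [0.0, 0.0, 0.018, 0, 0, 0], [0.0, 0.0, 0.027, 0, 0, 0], [0.0, 0.0, 0.036, 0, 0, 0], [0.0, 0.0, 0.044, 0, 0, 0], [0.0, 0.0, 0.053, 0, 0, 0], [0.0, 0.0, 0.053, 0, 0, 0], [0.0, 0.0, 0.053, 0, 0, 0]]
end tray [116.6  30.1  47.3  89.7]
```

Call:
carry_out(series=[[-0.006,-0.024,0.0,0,0,0],[-0.012,-0.049,0.0,0,0,0],[-0.017,-0.073,0.0,0,0,0],[-0.023,-0.097,0.0,0,0,0],[-0.029,-0.122,0.0,0,0,0],[-0.035,-0.146,0.0,0,0,0],[-0.035,-0.146,0.0,0,0,0],[-0.035,-0.146,0.0,0,0,0]])

```text
t: 18.48
position: [597.8, -97.8, 100.0]
eef_rot: [-0.018, 1.0, -0.001, -0.0]
contact_force: [0.3, 0.5, -0.5]
opening: -0.2
grasp_force: 0.0
```

Call:
carry_out(series=[[0.0,0.0,0.009,0,0,0],[0.0,0.0,0.018,0,0,0],[0.0,0.0,0.027,0,0,0],[0.0,0.0,0.036,0,0,0],[0.0,0.0,0.044,0,0,0],[0.0,0.0,0.053,0,0,0],[0.0,0.0,0.053,0,0,0],[0.0,0.0,0.053,0,0,0]])

```text
t: 19.15
position: [597.9, -93.4, 46.6]
eef_rot: [-0.021, 1.0, 0.0, -0.001]
contact_force: [0.5, -0.0, -0.0]
opening: 0.3
grasp_force: 0.0
```

Call:
carry_out(series=[[0.0,0.0,0.001,0,0,0],[0.0,0.0,0.002,0,0,0],[0.0,0.0,0.003,0,0,0],[0.0,0.0,0.003,0,0,0]])

```text
t: 19.48
position: [598.4, -93.7, 44.5]
eef_rot: [-0.02, 1.0, -0.0, 0.0]
contact_force: [0.2, 0.2, -0.5]
opening: 0.2
grasp_force: 0.0
```

Call:
carry_out(series=[[0.0,0.0,0.001,0,0,0],[0.0,0.0,0.002,0,0,0],[0.0,0.0,0.002,0,0,0]])

```text
t: 19.73
position: [599.3, -94.0, 43.2]
eef_rot: [-0.02, 1.0, -0.0, 0.001]
contact_force: [0.0, -1.5, 8.0]
opening: 0.0
grasp_force: 3.9
```

Call:
carry_out(series=[[0.0,0.0,0.001,0,0,0],[0.0,0.0,0.001,0,0,0]])

```text
t: 19.9
position: [599.9, -94.2, 42.7]
eef_rot: [-0.02, 1.0, -0.0, 0.002]
contact_force: [0.2, -1.2, 11.6]
opening: -0.2
grasp_force: 6.0
```

Call:
carry_out(series=[[0.0,-0.004,0.0,0,0,0],[0.0,-0.008,0.0,0,0,0],[0.0,-0.012,0.0,0,0,0],[0.0,-0.016,0.0,0,0,0],[0.0,-0.02,0.0,0,0,0],[0.0,-0.02,0.0,0,0,0]])

```text
t: 20.4
position: [598.8, -114.8, 41.0]
eef_rot: [-0.02, 1.0, -0.0, -0.0]
contact_force: [-0.7, -0.1, -0.4]
opening: 0.1
grasp_force: 0.0
```

Call:
carry_out(series=[[0.0,0.0,-0.03,0,0,0],[0.0,0.0,-0.058,0,0,0],[0.0,0.03,-0.058,0,0,0],[0.0,0.065,-0.058,0,0,0],[0.0,0.1,-0.058,0,0,0],[0.0,0.135,-0.058,0,0,0],[0.0,0.165,-0.058,0,0,0],[0.0,0.165,-0.058,0,0,0]])

```text
t: 21.07
position: [591.6, 60.2, 99.2]
eef_rot: [-0.025, 1.0, 0.002, -0.0]
contact_force: [0.2, 0.6, -0.3]
opening: 0.3
grasp_force: 0.0
```

```bash
python3 slot.py|head -24|cut -c1-110; python3 -c "
from plan import *
chk()"
```

```text
u    [333, 334, 335, 336, 337, 338, 339, 340, 341, 342, 343, 344, 345, 346, 347, 348, 349, 350, 351, 352, 353,
208  52   18   14*  17   18   16   14   14   15   13   14   12   13*  10*  11   11   10    9    9    7    8   
209  54*  10    5    7    7    6    6    9    8    7    7*   5*   7*   8*   7*   7    6    7    8    8    5   
210  65*   9    7    8    6    7    7    6    8*  15*  16   15*  15   14   13*   8*   7*   5    8    7    6   
211  65*   6    7    7    8    7    7    6*  14   16   15   18   17   16   16   15   17    8*   6    5    7   
212  65*   8*   6   10    5    7    8*  13   18   18   18*  17*  16*  15*  16   15   20   17    8*   4    8   
213  65    6    7    7    5    5*  13   17   14   16   16*  15*  17*  17*  19*  18   18   19   18*   7    5   
214  62    7    7    9    6    7   18   19   19   19*  19*  20*  18   18*  20*  17*  17   19   20    8*   9   
215  54    5    8    7    6   16   18   19   19   18*  20*  19   21   23   18*  20*  19   19   21   17*   6   
216  54    8    7    8    5   20   22   19   16   19*  18*  22*  20   19*  18*  21*  21   20   21   2
[... 968 characters left out ...]
15*  16*  14*  16   15*  14   13    7*  
226  52   54    9    8    8    8    3   13   16   18   14   17*  16*  14*  14*  16*  14*  15*  14   14    7*  
227  51   54    7    7    6    8    5*  15   14   16   13*  18*  15*  15   16*  16*  13*  13*  18*  15   15*  
228  53   53    6    8    8    7   16*  16   16   15*  13*  14*  15*  18   15   14*  14*  14*  15   16*  15   
229  52   56    7    5    7    7    7*  16   13   13*  18*  16*  14*  14   17*  17*  14*  14*  14*  15   13   
230  56   55    8    5    7    4    9   15   15   14   14*  15*  15*  14*  16*  15*  16*  14   17*  14*  13*  
t 21.2667 tray [-27.1  32.3] z 99.1 th -270.3 F [-0.1 -0.4  0. ] open -0.2 cmd [116.6  30.1  47.3  89.7]
```

Nut 2 is now lying in the drawer. On to nut 3.

```bash
python3 - <<'E'
from plan import *
from m import nuts
import plan
for n in ("scene","top"):
    for o in nuts(capture(n),amin=20):
        q=toT(o[4])
        if -190<q[0]<60 and abs(q[1])<140: print(o[:4],q.round(1))
plan.cmd=[*toW((-28.4,30.1)),99.3,89.7+np.degrees(A)+180]
n=(-105.2,36.5); th=-18
b=behind(n,th,16,z=100); b2=behind(n,th,16)
emit(line(here(),b,16)); emit(line(b,b2,5)+[b2])
E
```

```text
(348.0, 295.0, 7.1, 106.0) [-105.2   39. ]
[[-0.001, 0.007, -0.0, 0, 0, 7], [-0.002, 0.015, -0.0, 0, 0, 13], [-0.004, 0.022, -0.0, 0, 0, 20], [-0.005, 0.03, -0.0, 0, 0, 27], [-0.006, 0.037, -0.0, 0, 0, 34], [-0.007, 0.045, -0.0, 0, 0, 40], [-0.008, 0.052, -0.0, 0, 0, 47], [-0.01, 0.059, -0.0, 0, 0, 54]]
[[0.006, 0.005, -0.0, 0, 0, 7], [0.011, 0.011, -0.0, 0, 0, 13], [0.016, 0.016, -0.0, 0, 0, 20], [0.022, 0.021, -0.001, 0, 0, 27], [0.027, 0.027, -0.001, 0, 0, 34], [0.032, 0.032, -0.001, 0, 0, 40], [0.038, 0.037, -0.001, 0, 0, 47], [0.043, 0.043, -0.001, 0, 0, 54]]
end tray [-147.4   50.2  100.3  -18.3]
[[-0.0, -0.0, 0.008, 0, 0, 0], [-0.0, -0.0, 0.017, 0, 0, 0], [-0.0, -0.0, 0.025, 0, 0, 0], [-0.0, -0.0, 0.033, 0, 0, 0], [-0.0, -0.0, 0.041, 0, 0, 0], [-0.0, -0.0, 0.041, 0, 0, 0]]
end tray [-147.4   50.2   59.3  -18.3]
```

Call:
carry_out(series=[[-0.001,0.007,0.0,0,0,7],[-0.002,0.015,0.0,0,0,13],[-0.004,0.022,0.0,0,0,20],[-0.005,0.03,0.0,0,0,27],[-0.006,0.037,0.0,0,0,34],[-0.007,0.045,0.0,0,0,40],[-0.008,0.052,0.0,0,0,47],[-0.01,0.059,0.0,0,0,54]], fingers=0.86)

```text
t: 22.03
position: [600.0, 109.5, 99.3]
eef_rot: [0.439, 0.898, -0.0, 0.0]
contact_force: [-0.5, 0.0, -0.5]
opening: 12.0
grasp_force: 0.0
```

Call:
carry_out(series=[[0.006,0.005,0.0,0,0,7],[0.011,0.011,0.0,0,0,13],[0.016,0.016,0.0,0,0,20],[0.022,0.021,-0.001,0,0,27],[0.027,0.027,-0.001,0,0,34],[0.032,0.032,-0.001,0,0,40],[0.038,0.037,-0.001,0,0,47],[0.043,0.043,-0.001,0,0,54]])

```text
t: 22.7
position: [607.1, 170.0, 100.3]
eef_rot: [0.799, 0.601, -0.0, 0.0]
contact_force: [-0.1, -0.1, -0.2]
opening: 12.1
grasp_force: 0.0
```

Call:
carry_out(series=[[0.0,0.0,0.008,0,0,0],[0.0,0.0,0.017,0,0,0],[0.0,0.0,0.025,0,0,0],[0.0,0.0,0.033,0,0,0],[0.0,0.0,0.041,0,0,0],[0.0,0.0,0.041,0,0,0]])

```text
t: 23.2
position: [605.9, 170.2, 57.3]
eef_rot: [0.797, 0.604, -0.001, -0.001]
contact_force: [-0.4, 0.2, 0.3]
opening: 11.7
grasp_force: 0.0
```

```bash
python3 - <<'E'
from plan import *
chk()
n=(-105.2,36.5); th=-18
emit(line(here(),behind(n,th),2)+hermite(n,th,(62,0),0,14))
emit(line(here(),behind((109,0),0),4)+[behind((109,0),0)]*2)
E
```

```text
t 23.2 tray [-146.4   51.4] z 57.3 th -18.2 F [-0.4  0.2  0.3] open 11.7 cmd [-147.4   50.2   59.3  -18.3]
[[-0.008, 0.0, 0.0, 0, 0, 0], [-0.016, 0.0, 0.0, 0, 0, 0], [-0.029, 0.0, 0.0, 0, 0, 0], [-0.041, 0.0, 0.0, 0, 0, 0], [-0.053, 0.0, 0.0, 0, 0, -1], [-0.066, 0.0, 0.0, 0, 0, -1], [-0.078, 0.0, 0.0, 0, 0, -2], [-0.09, 0.0, 0.0, 0, 0, -3]]
[[-0.013, -0.0, 0.0, 0, 0, -1], [-0.025, -0.001, 0.0, 0, 0, -3], [-0.037, -0.001, 0.0, 0, 0, -4], [-0.049, -0.0, 0.0, 0, 0, -6], [-0.062, 0.0, 0.0, 0, 0, -8], [-0.074, 0.001, 0.0, 0, 0, -10], [-0.086, 0.002, 0.0, 0, 0, -13], [-0.098, 0.004, 0.0, 0, 0, -15]]
end tray [33.7 -0.  59.3 -0.3]
[[-0.012, 0.0, 0.0, 0, 0, 0], [-0.024, 0.0, 0.0, 0, 0, 0], [-0.035, 0.0, 0.0, 0, 0, 0], [-0.047, 0.0, 0.0, 0, 0, 0], [-0.047, 0.0, 0.0, 0, 0, 0], [-0.047, 0.0, 0.0, 0, 0, 0]]
end tray [80.7 -0.3 59.3 -0.3]
```

Call:
carry_out(series=[[-0.008,0.0,0.0,0,0,0],[-0.016,0.0,0.0,0,0,0],[-0.029,0.0,0.0,0,0,0],[-0.041,0.0,0.0,0,0,0],[-0.053,0.0,0.0,0,0,-1],[-0.066,0.0,0.0,0,0,-1],[-0.078,0.0,0.0,0,0,-2],[-0.09,0.0,0.0,0,0,-3]])

```text
t: 23.87
position: [582.2, 82.4, 59.7]
eef_rot: [0.781, 0.625, 0.0, 0.0]
contact_force: [0.0, 0.4, 1.6]
opening: 12.1
grasp_force: 0.2
```

Call:
carry_out(series=[[-0.013,0.0,0.0,0,0,-1],[-0.025,-0.001,0.0,0,0,-3],[-0.037,-0.001,0.0,0,0,-4],[-0.049,0.0,0.0,0,0,-6],[-0.062,0.0,0.0,0,0,-8],[-0.074,0.001,0.0,0,0,-10],[-0.086,0.002,0.0,0,0,-13],[-0.098,0.004,0.0,0,0,-15]])

```text
t: 24.53
position: [564.4, -14.0, 59.7]
eef_rot: [0.692, 0.722, 0.0, 0.0]
contact_force: [-0.1, 0.1, -0.0]
opening: 12.5
grasp_force: 0.2
```

```bash
python3 - <<'E'
from plan import *
from m import nuts
chk()
for n in ("top","scene","wrist"):
    for o in nuts(capture(n),amin=15,lo=(18,130,80)):
        q=toT(o[4])
        if 0<q[0]<150 and abs(q[1])<60: print(n,o[:4],q.round(1))
E
```

```text
t 24.5333 tray [35.7  1.5] z 59.7 th -0.2 F [-0.1  0.1 -0. ] open 12.5 cmd [80.7 -0.3 59.3 -0.3]
top (320.2, 226.8, 5.3, 38.0) [65.6 -2.8]
top (346.0, 222.1, 13.1, 186.5) [126.2   5.1]
top (355.0, 207.0, 28.3, 431.5) [149.7  39.9]
scene (299.2, 252.2, 4.7, 43.5) [68.1 12.1]
scene (281.5, 252.0, 8.5, 59.0) [99.2 40.3]
wrist (323.0, 453.0, 29.0, 524.0) [93.6  0.2]
wrist (322.8, 392.0, 42.1, 2885.0) [64.4  0.5]
```

Nut 3 is cradled and centred at the throat mouth, so I'll push it through.

Call:
carry_out(series=[[-0.012,0.0,0.0,0,0,0],[-0.024,0.0,0.0,0,0,0],[-0.035,0.0,0.0,0,0,0],[-0.047,0.0,0.0,0,0,0],[-0.047,0.0,0.0,0,0,0],[-0.047,0.0,0.0,0,0,0]])

```text
t: 25.18
position: [567.0, -60.4, 59.3]
eef_rot: [0.693, 0.721, -0.0, 0.0]
contact_force: [0.1, 0.0, -0.7]
opening: 12.4
grasp_force: 0.0
```

Call:
carry_out(series=[[0.015,0.0,0.0,0,0,0],[0.03,0.0,0.0,0,0,0],[0.045,0.0,-0.02,0,0,0],[0.06,0.0,-0.041,0,0,0],[0.081,0.0,-0.06,0,0,0],[0.102,0.0,-0.08,0,0,0],[0.123,0.0,-0.1,0,0,0],[0.144,0.0,-0.12,0,0,0]])

```text
t: 25.85
position: [560.6, 86.6, 180.2]
eef_rot: [0.692, 0.722, -0.0, -0.0]
contact_force: [0.5, 0.2, -0.1]
opening: 11.7
grasp_force: 0.0
```

```bash
python3 slot.py|cut -c1-110; python3 - <<'E'
from m import *
from plan import toT,chk
chk()
for n in("top","scene"):
    for o in nuts(capture(n),(5,60,100),(17,190,255),77):
        q=toT(o[4])
        if -180<q[0]<0 and 50<q[1]<140 and o[2]<15: print(n,"spool",o[:4],o[4])
E
```

```text
u    [333, 334, 335, 336, 337, 338, 339, 340, 341, 342, 343, 344, 345, 346, 347, 348, 349, 350, 351, 352, 353,
208  53   17*  16   19*  17   17   17   14   15*  11*  11*  13*  12*  11*   9*   8*  11*   7    9    9    9   
209  56    9    7    6    6    5    9    8    6*   6   14*  17*  14*  18*  13*  15*   7*   7*   6    9    8   
210  65*   9    7    6    6    8    8    8*  13   15   15*  17*  17*  16*  16*  18*  17*   8*   7*   6    5   
211  67*   9    6    7    8    6    7*  17*  17   18   15*  18*  18*  16*  16*  14*  17*  17*   8*   7*   8   
212  67    3    7    6    7    6   15   16   15   16   16*  15*  17*  18*  18*  17*  18*  18*  17*   5*   8   
213  66    7    7    6    5    9*  17   16   18   16   17*  21*  19*  15*  18*  21*  18*  18*  20*  18*   9   
214  61    5    4   10    7   13*  19   19   18   18*  19*  18*  20   21*  19*  21*  20*  21*  20*  17*   7*  
215  52    6    7    7    6   17*  21   19   20   19*  18*  20*  22*  22*  21*  20*  19*  19*  19*  20*   8*  
216  53    8    8    7    7   12*  19   20   20   20   19*  19*  20*  20*  19*  22*  22*  20*  20*  2
[... 2020 characters left out ...]
   65*  44   43   43   43   36   29   26*  17*  14*  16*  13*  11*  15*  14*  12*   6    8    7   
236  66   65*  68*  40*  40   43   39   36   30   24*   8    8    6*   9*   6*   5    7    5    9    6    6   
237  66   65*  67*   9*  39*  40   39   33   29*   8    7    8    9    4    6    6    7    6    5    8    8   
238  65   65   64*   5   34   36*  36*  33*  24    8    8    9    7    4    7    5    7    5    5    8    8   
239  65   67   66*   3    8    7    7    6    8    6    7    7    8    6    6    7    8    7    6    7    8   
t 26.05 tray [-64.2   2.7] z 179.4 th -0.1 F [ 0.3 -0.3 -0.3] open 11.7 cmd [80.7 -0.3 59.3 -0.3]
scene spool (318.7, 296.2, 10.7, 294.5) [652.7  95.3  77. ]
```

Nut 3 is in the drawer too, but it leans on the wall with its foot on nut 1. I'll lay it down the same way, pushing towards -y.

```bash
python3 - <<'E'
from plan import *
import plan
plan.cmd=[*toW((-63.3,0.3)),179.3,-0.3+np.degrees(A)+180]
b=[121,30,100,90]; d=[121,30,33,90]
emit(line(here(),b,14)+[b,b]); emit(line(b,d,7)+[d])
E
```

```text
[[-0.013, 0.002, 0.006, 0, 0, -6], [-0.026, 0.004, 0.011, 0, 0, -13], [-0.039, 0.007, 0.017, 0, 0, -19], [-0.053, 0.009, 0.023, 0, 0, -26], [-0.066, 0.011, 0.028, 0, 0, -32], [-0.079, 0.013, 0.034, 0, 0, -39], [-0.092, 0.015, 0.04, 0, 0, -45], [-0.105, 0.018, 0.045, 0, 0, -52]]
[[-0.01, -0.009, 0.006, 0, 0, -6], [-0.019, -0.019, 0.012, 0, 0, -12], [-0.029, -0.028, 0.017, 0, 0, -19], [-0.039, -0.037, 0.023, 0, 0, -25], [-0.049, -0.046, 0.029, 0, 0, -32], [-0.059, -0.055, 0.034, 0, 0, -38], [-0.059, -0.055, 0.034, 0, 0, -38], [-0.059, -0.055, 0.034, 0, 0, -38]]
end tray [121.5  30.  100.3  89.7]
[[-0.0, 0.001, 0.01, 0, 0, 0], [-0.0, 0.001, 0.019, 0, 0, 0], [-0.0, 0.001, 0.029, 0, 0, 0], [-0.0, 0.001, 0.039, 0, 0, 0], [-0.0, 0.001, 0.048, 0, 0, 0], [-0.0, 0.001, 0.058, 0, 0, 0], [-0.0, 0.001, 0.067, 0, 0, 0], [-0.0, 0.001, 0.067, 0, 0, 0]]
end tray [120.5  30.   33.3  89.7]
```

Call:
carry_out(series=[[-0.013,0.002,0.006,0,0,-6],[-0.026,0.004,0.011,0,0,-13],[-0.039,0.007,0.017,0,0,-19],[-0.053,0.009,0.023,0,0,-26],[-0.066,0.011,0.028,0,0,-32],[-0.079,0.013,0.034,0,0,-39],[-0.092,0.015,0.04,0,0,-45],[-0.105,0.018,0.045,0,0,-52]], fingers=1)

```text
t: 26.82
position: [582.4, -21.4, 132.8]
eef_rot: [0.305, 0.952, -0.0, -0.001]
contact_force: [-0.4, 0.6, -0.2]
opening: -0.2
grasp_force: 0.0
```

Call:
carry_out(series=[[-0.01,-0.009,0.006,0,0,-6],[-0.019,-0.019,0.012,0,0,-12],[-0.029,-0.028,0.017,0,0,-19],[-0.039,-0.037,0.023,0,0,-25],[-0.049,-0.046,0.029,0,0,-32],[-0.059,-0.055,0.034,0,0,-38],[-0.059,-0.055,0.034,0,0,-38],[-0.059,-0.055,0.034,0,0,-38]])

```text
t: 27.48
position: [598.2, -100.1, 99.2]
eef_rot: [-0.017, 1.0, 0.0, -0.001]
contact_force: [-0.3, -0.4, -0.3]
opening: 0.1
grasp_force: 0.0
```

Call:
carry_out(series=[[0.0,0.001,0.01,0,0,0],[0.0,0.001,0.019,0,0,0],[0.0,0.001,0.029,0,0,0],[0.0,0.001,0.039,0,0,0],[0.0,0.001,0.048,0,0,0],[0.0,0.001,0.058,0,0,0],[0.0,0.001,0.067,0,0,0],[0.0,0.001,0.067,0,0,0]])

```text
t: 28.15
position: [598.1, -97.3, 31.1]
eef_rot: [-0.021, 1.0, 0.0, -0.001]
contact_force: [-0.7, 0.3, -0.0]
opening: 0.2
grasp_force: 0.0
```

Call:
carry_out(series=[[0.004,0.0,0.0,0,0,0],[0.008,0.0,0.0,0,0,0],[0.012,0.0,0.0,0,0,0],[0.016,0.0,0.0,0,0,0],[0.02,0.0,0.0,0,0,0],[0.024,0.0,0.0,0,0,0],[0.028,0.0,0.0,0,0,0],[0.031,0.0,0.0,0,0,0]])

```text
t: 28.82
position: [567.7, -98.9, 33.5]
eef_rot: [-0.02, 1.0, -0.0, -0.0]
contact_force: [0.7, -0.5, -0.1]
opening: -0.0
grasp_force: 0.0
```

Call:
carry_out(series=[[0.0,0.0,-0.015,0,0,0],[0.0,0.0,-0.035,0,0,0],[0.0,0.0,-0.067,0,0,0],[0.0,0.03,-0.067,0,0,0],[0.0,0.065,-0.067,0,0,0],[0.0,0.1,-0.067,0,0,0],[0.0,0.14,-0.067,0,0,0],[0.0,0.15,-0.067,0,0,0]])

```text
t: 29.48
position: [561.5, 58.8, 100.5]
eef_rot: [-0.024, 1.0, 0.002, 0.0]
contact_force: [0.3, 1.3, -0.3]
opening: -0.2
grasp_force: 0.0
```

```bash
sed -i 's/range(208,240)/range(208,247)/' slot.py; python3 slot.py|cut -c1-115; python3 -c "
from plan import *
chk()"
```

```text
u    [333, 334, 335, 336, 337, 338, 339, 340, 341, 342, 343, 344, 345, 346, 347, 348, 349, 350, 351, 352, 353, 354,
208  54   18*  17   17*  18   15   15   12   13   14*  13*  12   13   10   11*  11*  12*   8    8    8    7    6   
209  55*  10    3    7    8    5    5    6    7*   5   15   17   14   12   15   15   10*   7*   7    7    6    8   
210  66*   4    7    5    7    5    8   10*  14   15   17   14   17   18   18   18   16    8    7*   8    6    8   
211  62    7    7    6    8    6    7*  13*  15   14   14   16*  15   18*  17*  16   17   18    8*   5    4    7   
212  65*   6*   5    6    6    9   18   18   15   16   18*  18*  18*  19*  17*  19*  17   18   18    6*   6    6   
213  67    8    8    7    5    5*  18   17   18   17   16*  22*  19   20*  15*  21*  15   19   18   17*   8    9   
214  62    7    6    8    7   14*  20   17   18   19*  20*  18*  19   20   18*  20*  21*  20   18   18    7    7   
215  54    7    9    6    9   19*  18   20   18   22*  19*  16*  20   19*  18*  20*  20   21   23   20    7    8   
216  53    6    5    9    7   12*  21   20   21   18   2
[... 2944 characters left out ...]
 7    7    6   
242  54   54   54   40   41   40   35   30*  17*   6    8    8    6    6    5    4    7    7    6    8    5    9   
243  53   55   52   40   38   37   37   24   17*   6    8    9    5    8    7    8    6    5    6    5    5    6   
244  55   54   54   37   37   36   34   24   13*   5    5    5    8    7    6    6   10    8    6    5    5   10   
245  52   52   54   35   34   37   31*  23*   9*   8*   7*   5*   5*   9*   5*  10*   6*   6*   8*   7*   8*   7*  
246  56   53   54   34*  32*  34*  54*  55*  54*  55*  52*  53*  55*  52*  55*  54*  54*  54*  55*  56*  53*  51*  
t 29.6833 tray [-28.9   2.2] z 100.3 th -270.2 F [-0.6  0.8 -0.8] open 0.0 cmd [120.5  30.   33.3  89.7]
```

All three nuts now rest in the drawer: nuts 1 and 2 lie down, and nut 3 stands on the drawer floor against the wall. I'll retreat and check the spools.

Call:
carry_out(series=[[0.01,0.0,-0.03,0,0,0],[0.025,0.0,-0.06,0,0,0],[0.04,0.0,-0.09,0,0,0],[0.055,0.0,-0.12,0,0,0],[0.07,0.0,-0.15,0,0,0],[0.08,0.0,-0.15,0,0,0],[0.08,0.0,-0.15,0,0,0],[0.08,0.0,-0.15,0,0,0]])

```text
t: 30.35
position: [482.1, 46.4, 250.1]
eef_rot: [-0.019, 1.0, -0.0, 0.0]
contact_force: [-0.2, -0.3, 0.5]
opening: 0.2
grasp_force: 0.0
```

```bash
python3 - <<'E'
from m import *
from plan import chk
chk()
a=np.load("scene.npy",allow_pickle=True).item(); c=capture("scene"); t=capture("top"); t0=np.load("top.npy",allow_pickle=True).item()
# spool-top height mask (72..82 mm) per spool, before/after
for n,x,y in(("a",646.5,90),("b",671.5,177)):
    for lab,im in(("s0",a),("s1",c),("t0",t0),("t1",t)):
        p=pts(im); k=(abs(p[...,2]-77)<5)&(np.hypot(p[...,0]-x,p[...,1]-y)<35); print(n,lab,k.sum(),p[k].mean(0).round(1) if k.any() else None)
p=pts(t)
for o in nuts(t,amin=30)+nuts(c,amin=30): print(o)
E
```

```text
t 30.35 tray [-28.4 -77.9] z 250.1 th -270.4 F [-0.2 -0.3  0.5] open 0.2 cmd [120.5  30.   33.3  89.7]
a s0 227 [649.2  90.9  77.3]
a s1 227 [648.9  90.7  76.9]
a t0 228 [645.5  90.4  76.3]
a t1 0 None
b s0 266 [673.8 177.5  76.9]
b s1 271 [674.  177.9  76.9]
b t0 229 [670.7 177.3  76.1]
b t1 0 None
(345.0, 214.0, 6.7, 78.5, array([ 591.3, -102.3,   63. ]))
(30.7, 205.4, 22.0, 190.5, array([618. , 626.4,  63. ]))
(446.6, 185.4, 10.0, 91.5, array([ 658.6, -344.6,   63. ]))
(225.3, 84.7, 22.4, 1339.5, array([916.7, 183.2,  63. ]))
(546.2, 471.6, 16.6, 180.0, array([652.9, 618.9,  63. ]))
(255.5, 372.0, 32.0, 2794.5, array([865.5, 139.2,  63. ]))
(193.0, 225.0, 10.4, 161.5, array([ 697. , -305.2,   63. ]))
```

The spools have not moved, the pan holds no nuts, and the arm is clear. Handing in.

```bash
python3 -c "
from plant import finish_job
print(finish_job())"
```

```text
the job is handed in; nothing more can be done
None
```

I pushed all three brass nuts through the throat one at a time into the catch drawer and handed the job in at about 30 s, with the spools unmoved; nuts 2 and 3 caught on edge against the drawer wall, so I nudged both down with the shut fingertips, and nut 3 ended standing on the drawer floor against the wall instead of lying flat.

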